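# Pack the passed test sets and latch the transport case

## Robot

A 6-joint arm with a two-finger parallel gripper is mounted at the origin on the work surface. World frame = base frame: x ahead of the robot, y to its left, z up, the work surface at z = 0. Lengths are in m, angles in rad, forces in N, time in s.
With the tool pointing down it reaches from about 0.375 to 0.9 m from the base axis. Payload 3.1 kg.
Tool frame: the origin (TCP) lies at the very end of the fingers, on their centre line; the grasp point (between the pads) lies 19 mm behind it (robot.grip_depth is the distance from the TCP to the grasp point, in m); z points along the fingers, y is the direction in which the jaws open and shut (so a half turn about z gives the same grasp; the last joint's range is limited). The gripper opens to 87 mm and grips with 3 to 60 N. Pads are 19 mm wide; open, the fingers measure 117 mm over their backs; the gripper's body (75 mm by 190 mm) begins 51 mm behind the grasp point.
Start: joints at [-1.492, 0.527, 1.433, -0, 1.181, -0.178], TCP at [0.159, -0.604, 0.223] pointing down, gripper open.
Joint ranges: [-3.08, 3.08], [-0.75, 2.2], [0.22, 2.44], [-1.43, 4.57], [0, 2.65], [-2.85, 2.85]. Speed limits (rad/s): [2.79, 2.79, 3.14, 3.14, 3.14, 3.14].

## Interface

Orientations are given as a unit quaternion [x, y, z, w].
In Python, from rig import robot gives the robot as it stands.
- The arm moves only by the tool drive_tool, never from a script. Its argument "series" is a list of rows, each a list of 7 numbers: the shift along the tool's x, y, z in m, then the turn, a rotation vector about the tool's x, y, z in degrees, then the opening, from 0 (shut) to 1 (fully open). A call has 1 to 5 rows; each row shifts and turns the commanded pose from where the row before left it, along the tool's axes as they then stand; what a row does not reach is not made up. A row lasts 1/8 s, in which the tool goes at most 62.5 mm and 10.7 degrees, less where a joint would pass 70% of its speed; a pose out of reach is approached as far as the arm can. A call is refused whole if a number of a shift passes 0.0625 or a number of a turn 10.7, either way. A call with a gripper value outside its range is refused whole. The fingers move at their own pace and stop on an object; "squeeze" is the grip in N (left out, the last holds). Time passes only in rows, so rows that do not move let the fingers close. It gives the time, the measured TCP pose, the force and the opening at its end, in the units of the state.
- robot.get_obs(): the state, without advancing time (a new reading comes with each control period).
- robot.camera(name): name is "scene" or "top"; returns (picture, depth): 384x512x3 uint8, blue, green, red; 384x512 float32, m along the optical axis (not along the pixel's ray), 0 where there is no reading.
- robot.camera_model(name): a dict with "fx", "fy", "cx", "cy" (pixels), "k1" (the pictures are not rectified: a ray, as slopes to the right and down, at radius r is drawn at 1 + k1 r^2 times it, then the intrinsics apply), "R" (3x3) and "t" (3): a world point X has camera coordinates R X + t. Camera axes: x right, y down, z forward; pixel columns grow to the right and rows downward; lengths in m; the calibration is good to about 2 mm. A picture is of the moment at which its call begins. camera_model takes no time and is no camera call.
- robot.hand_in(): hands the job in, once; it reports no verdict.
The state is a dict: "time": time; "q": joint angles; "joint_velocities": joint speeds; "joint_torque": joint torques, N m; "position": TCP position; "tool_rot": TCP orientation; "ft_force": force on the tool from outside, world axes, zero at the start; "moment": the same for the moment, N m; "grip_width": finger opening in m.
Only numpy, scipy, OpenCV 4.12 (cv2) and the standard library are available. Lean on these libraries where they do the work, as an engineer would, in place of code of your own. Each camera call takes 0.05 s, during which the arm holds its last target. There are 200 camera calls.

## Task

Pack every test set that has a green sticker at its place on the blue mat into the tray of the transport case, and leave the one with the red sticker lying at its place. Then close the lid, hook the latch's claw over the keeper on the lid and swing the lever fully down over centre so that the case is latched. Do not disturb the bottle, the multimeter or the solder reel.

Things in the scene. Friction and masses are not known exactly. Their poses are not given: they have to be found in the camera images.
- case: grey case, fixed. Origin on the bench under the tray's centre; x from latch to lid hinge, y along the hinge, z up. Tray 178 (x) by 250 (y) mm, floor 5 and rim 63 mm up, walls 6 mm. At x -230 to -95, y -60 to 60 a solid shoulder 75 high carries the draw latch (lever, claw) on the line y = 0; the lever's hinge pin (along y) is at x -155, z 93, between cheeks 55 mm over all
- lid (a joint): light grey flat lid, 190 (x) by 262 (y) by 12 mm, hinged along y: 0 = shut on the rim, its top then 75 mm above the bench, flush with the shoulder; 1.57 = upright; limit 1.9. A stiff hinge (0.32 N m, some 2 N at the edge) holds it at any angle
- lid_hinge (a point): point on the lid's hinge line, at the middle of its width: case frame x = 95, z = 63 mm
- lid_edge (a point): middle of the lid's free edge (mid-thickness), 190 mm from the hinge
- lever (a joint): orange latch lever, 22 mm wide, 7 mm thick, 80 mm long from its pin. 0 = fully down over centre: level over the shoulder, pointing to the case's -x, top face 6 mm above its pin; 1.57 = upright; limit 2.2, leaning over the lid. Friction (0.15 N m) holds it at any angle. The claw's pin sits on it 16 mm from its own pin, so lowering it from upright draws the claw about 13 mm towards the shoulder
- lever_tip (a point): free end of the lever, 80 mm from its pivot, 2 mm on the side that is uppermost when the lever is down
- claw (a joint): steel claw: two arms, 37 mm wide over all, straddling the lever, turning freely on a pin on the lever (lever down: 16 mm to -x, 3 below the lever's pin). Value = angle to the lever; claw minus lever value = its slope above level towards the lid. It starts thrown back past upright on its stop (3.8) and falls to either side by its weight; over the lid only the keeper stops it
- claw_bar (a point): centre of the claw's orange round pull bar (10 mm thick, 56 mm long along the case's y), 118 mm out from the claw's pin along it and 12 mm to its outer side (away from the tooth); it clears the lever's tip by some 50 mm, so it can be pinched or pushed from above. Hooked, it is about 20 mm above the lid
- claw_tooth (a point): inner lower edge of the claw's tooth (24 mm wide, 5 mm thick), 86 mm from the claw's pin. The tooth stands 10 mm down from the flat 30 mm long bridge behind it, which comes to rest on top of the keeper. Axes of the claw: x outwards along it
- keeper_top (a point): upper edge, on the hinge side, of the brass keeper on the lid: a block 6 (x) by 24 (y) by 14 mm high, sprung in x (8 N/mm, 3 mm). Lid shut: at case x -84, y 0, z 89 mm, axes as the case's. Hooked = bridge on the keeper, tooth beyond it on the hinge side (claw_tooth at positive x, negative z from this point)
- hold_label: red square sticker 28 mm wide with a white bar, flat on the mat about 62 mm from one of the five places, on the side away from the robot (mat +x): the unit of that place is on hold; each of the other four places has a green round sticker of the same size there: passed. The mat: blue silicone, 360 by 380 by 3 mm, stuck to the bench
- place1 (a point): unmarked point on the blue mat's top, the place of unit1 (mat frame from the mat's centre: x = -60, y = 120 mm; axes as the mat's). A unit starts within 16 mm of its place; places never move
- place2 (a point): unmarked point on the blue mat's top, the place of unit2 (mat frame from the mat's centre: x = -60, y = 0 mm; axes as the mat's). A unit starts within 16 mm of its place; places never move
- place3 (a point): unmarked point on the blue mat's top, the place of unit3 (mat frame from the mat's centre: x = -60, y = -120 mm; axes as the mat's). A unit starts within 16 mm of its place; places never move
- place4 (a point): unmarked point on the blue mat's top, the place of unit4 (mat frame from the mat's centre: x = 98, y = 120 mm; axes as the mat's). A unit starts within 16 mm of its place; places never move
- place5 (a point): unmarked point on the blue mat's top, the place of unit5 (mat frame from the mat's centre: x = 98, y = 0 mm; axes as the mat's). A unit starts within 16 mm of its place; places never move
- unit1: pocket test set: black box 80 (x) by 42 (y) by 34 mm (z), blue face with a white dial on top; about 0.16 kg; origin at the centre of its underside. May be absent (None)
- unit2: pocket test set: black box 80 (x) by 42 (y) by 34 mm (z), blue face with a white dial on top; about 0.16 kg; origin at the centre of its underside. May be absent (None)
- unit3: pocket test set: black box 80 (x) by 42 (y) by 34 mm (z), blue face with a white dial on top; about 0.16 kg; origin at the centre of its underside. May be absent (None)
- unit4: pocket test set: black box 80 (x) by 42 (y) by 34 mm (z), blue face with a white dial on top; about 0.16 kg; origin at the centre of its underside. May be absent (None)
- unit5: pocket test set: black box 80 (x) by 42 (y) by 34 mm (z), blue face with a white dial on top; about 0.16 kg; origin at the centre of its underside. May be absent (None)
- flux_bottle: bystander: white plastic bottle with blue cap, 48 mm across, 110 mm tall; origin at its foot
- meter: bystander: yellow multimeter, 150 by 75 by 35 mm, lying flat
- solder_reel: bystander: upright blue and silver solder reel on the mat, 54 mm across, 45 mm tall; origin at its foot
There are look-alikes about, which are no part of the job. Leave any brown or orange look-alike of the unit3 alone.

How it is judged:
By the outcome, as a careful person would: the job done as asked, in the order asked, and still so for the second after the job is handed in, with the robot touching nothing.
Of unit1, unit2, unit3, unit4, unit5 only 4 to 5 are there at a start; the rules pass over those that are not, and their reading is None.
At some moment in a run one of unit1, unit2, unit3, unit4, unit5 may be knocked a few centimetres aside while the robot is not near it.
Once in a run the grip may slacken for a moment while it holds something.
It also fails if it takes over 208 s, if anything falls off the work surface, if the arm or the gripper's body presses on something with over 40 N, if the wrist force passes 120 N, or if a joint passes its speed limit or range.

## Working session

There is one attempt and no reset: what is moved stays moved. The work goes in short steps, Python scripts to look and compute and a tool call to move; the robot and the scene stay as the last step left them, time stands still between calls to the robot, and variables do not carry over. Pictures are saved under pics/ and viewed, about 12 in all and at most 16, crops included, and the job is handed in when it is done.

Besides the shell and the picture viewer there is one more tool, called after "Request:" as a command line: name --pt "numbers of a row" for each row, then --argument value for the rest. drive_tool: Moves the arm, as the interface text tells. Its arguments: {"type":"object","properties":{"series":{"type":"array"},"squeeze":{"type":"number"}},"required":["series"]}

```bash
mkdir -p pics; ls; python3 - <<'E'
from rig import robot
import cv2,numpy as np
for n in("scene","top"):
    p,d=robot.camera(n); cv2.imwrite(f"pics/{n}0.png",p); np.save(f"{n}0.npy",d)
    m=robot.camera_model(n); print(n,m)
o=robot.get_obs(); print(o["position"],o["tool_rot"],o["time"])
E
```

```text
pics
scene {'fx': 419.8299550322964, 'fy': 419.8299550322964, 'cx': 256.9289888497859, 'cy': 188.06402990303937, 'k1': -0.016281992487918593, 'R': array([[ 0.40198965,  0.91557455,  0.01129494],
       [ 0.59869271, -0.25348702, -0.75981008],
       [-0.69279965,  0.31219799, -0.65004697]]), 't': array([-0.16813571, -0.22485014,  1.58976109])}
top {'fx': 426.8592953051701, 'fy': 426.8592953051701, 'cx': 252.7747815180755, 'cy': 195.94612004626345, 'k1': 0.05079227937826311, 'R': array([[-0.02303684, -0.99972085, -0.00524646],
       [-0.98369369,  0.02360321, -0.17829645],
       [ 0.17837051,  0.00105352, -0.98396283]]), 't': array([-0.0410272 ,  0.46735189,  1.57858186])}
[ 0.15929586 -0.60367306  0.22166664] [ 9.91705890e-01  1.28524136e-01  3.96123373e-05 -9.86350452e-04] 0.1
```

View pics/scene0.png

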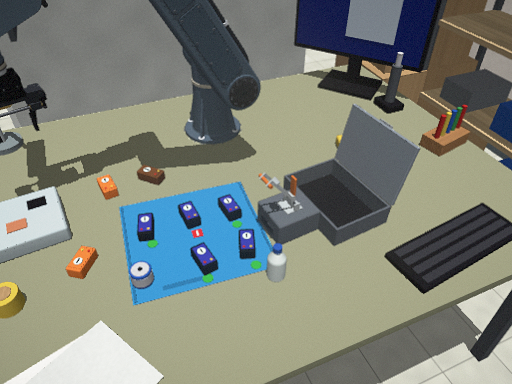

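View pics/top0.png

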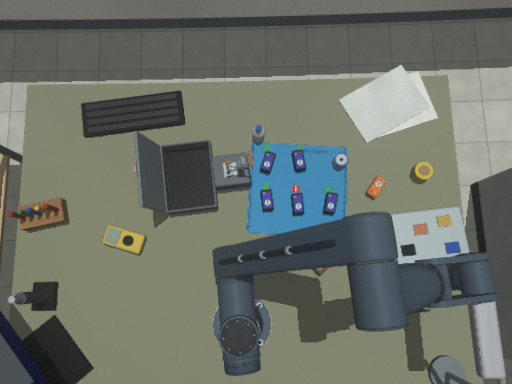

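The scene view shows five units on the blue mat. The red sticker at (197,233) belongs to the unit at (189,214), which is place2 (top view: sticker 295,188, unit 298,204). The case is at scene (330,195) with its lid open, and the latch faces the mat. Next I measure poses.

```bash
cat > h.py <<'E'
import cv2,numpy as np
from rig import robot
from scipy.spatial.transform import Rotation as Ro
def K(m): return np.array([[m["fx"],0,m["cx"]],[0,m["fy"],m["cy"]],[0,0,1.]]),np.array([m["k1"],0,0,0,0])
def slopes(n,uv):
    m=robot.camera_model(n);k,d=K(m)
    return cv2.undistortPoints(np.asarray(uv,float).reshape(-1,1,2),k,d).reshape(-1,2),m
def plane(n,uv,z):
    s,m=slopes(n,uv);r=np.c_[s,np.ones(len(s))]@m["R"];c=-m["R"].T@m["t"]
    return c+r*((z-c[2])/r[:,2])[:,None]
def proj(n,X):
    m=robot.camera_model(n);k,d=K(m)
    return cv2.projectPoints(np.asarray(X,float).reshape(-1,1,3),cv2.Rodrigues(m["R"])[0],m["t"],k,d)[0].reshape(-1,2)
def cloud(n,D):
    v,u=np.mgrid[:384,:512];s,m=slopes(n,np.stack([u,v],-1).reshape(-1,2));z=D.reshape(-1,1)
    X=(np.c_[s,np.ones(len(s))]*z-m["t"])@m["R"];X[z[:,0]<=0]=np.nan
    return X.reshape(384,512,3)
def grab(tag=None):
    r={}
    for n in("scene","top"):
        p,d=robot.camera(n);r[n]=(p,cloud(n,d))
        if tag: cv2.imwrite(f"pics/{n}{tag}.png",p)
    return r
def rect(P):
    (c,(w,h),a)=cv2.minAreaRect((P[:,:2]*1000).astype(np.float32))
    if w<h: w,h,a=h,w,a+90
    a=(a+90)%180-90
    return np.round(c,1),round(w,1),round(h,1),round(a,1)
def units(r,zt=0.037,names=("scene","top")):
    out={}
    for n in names:
        p,X=r[n];hs=cv2.cvtColor(p,cv2.COLOR_BGR2HSV)
        m=(np.abs(X[...,2]-zt)<.006)&~((hs[...,0]<25)&(hs[...,1]>120)&(hs[...,2]>90))
        k,l,st,_=cv2.connectedComponentsWithStats(m.astype(np.uint8))
        out[n]=[rect(X[l==i])+(int(st[i,4]),np.round(r[n][0][l==i].mean(0)).astype(int).tolist()) for i in range(1,k) if st[i,4]>60]
    return out
def state():
    o=robot.get_obs();R=Ro.from_quat(o["tool_rot"]).as_matrix()
    return o,R
E
python3 - <<'E'
from h import *
r={n:(cv2.imread(f"pics/{n}0.png"),cloud(n,np.load(f"{n}0.npy"))) for n in("scene","top")}
for n in r:
    p,X=r[n];hs=cv2.cvtColor(p,cv2.COLOR_BGR2HSV)
    m=cv2.inRange(hs,(95,120,90),(112,255,255))&((np.abs(X[...,2]-.003)<.012)*255).astype(np.uint8)
    k,l,st,_=cv2.connectedComponentsWithStats(m);i=1+st[1:,4].argmax();print(n,"mat",rect(X[l==i]),st[i,4])
    for nm,a,b,z in(("green",(45,120,80),(75,255,255),.004),("red",(0,150,120),(6,255,255),.004)):
        m=cv2.inRange(hs,a,b);k,l,st,c=cv2.connectedComponentsWithStats(m)
        for i in range(1,k):
            if st[i,4]>12: 
                q=plane(n,c[i],z)[0];
                if .2<q[0]<.9 and abs(q[1])<.5:print(n,nm,c[i].round(),st[i,4],(q*1000).round())
for n,L in units(r).items():
    for e in L:
        if 200<e[0][0]<950: print(n,e)
# case: shoulder & rim
for n in r:
    X=r[n][1]
    for nm,a,b in(("rim",.058,.067),("shoulder",.071,.079),("all",.055,.08)):
        m=(X[...,2]>a)&(X[...,2]<b)&(X[...,0]>.3)&(X[...,0]<.8)&(X[...,1]>-.05)&(X[...,1]<.45)
        k,l,st,_=cv2.connectedComponentsWithStats(m.astype(np.uint8))
        for i in range(1,k):
            if st[i,4]>60: print(n,nm,rect(X[l==i]),st[i,4])
E
```

```text
scene mat (array([ 495.5, -225.2]), 380.8, 367.1, 85.6) 9707
scene green [237. 224.] 44 [ 507. -103.    4.]
scene green [152. 243.] 57 [ 486. -342.    4.]
scene green [256. 264.] 65 [ 665. -112.    4.]
scene green [207. 278.] 69 [ 656. -241.    4.]
top mat (array([ 499. , -226.2]), 376.9, 358.1, 85.6) 6215
top green [267. 148.] 33 [ 666. -112.    4.]
top green [300. 148.] 16 [ 661. -241.    4.]
top green [266. 187.] 33 [ 509. -104.    4.]
top green [327. 190.] 26 [ 490. -343.    4.]
scene (array([533.9, 213.5]), 234.7, 139.9, 6.4, 282, [68, 66, 62])
scene (array([ 453.8, -106.3]), 84.7, 42.1, 6.8, 286, [136, 81, 77])
scene (array([ 437.9, -223.1]), 81.6, 42.1, 5.3, 298, [138, 82, 78])
scene (array([ 437.2, -344.9]), 82.0, 43.1, -13.9, 328, [137, 80, 77])
scene (array([645.1, 113.6]), 364.2, 82.2, 70.0, 373, [72, 68, 64])
scene (array([ 390.3, -626.2]), 173.2, 14.6, -80.7, 251, [137, 136, 128])
scene (array([ 603.6, -113.2]), 84.8, 41.9, -19.0, 362, [144, 85, 78])
scene (array([ 607.8, -235.3]), 82.0, 41.8, 8.7, 399, [141, 82, 76])
scene (array([724.6, -85.8]), 47.9, 24.5, 59.3, 63, [
[... 278 characters left out ...]
31, 89, 80])
top (array([ 437.4, -220.1]), 80.4, 42.1, 4.8, 192, [131, 87, 78])
top (array([ 435.7, -344.5]), 79.8, 42.7, -12.1, 195, [128, 86, 78])
top (array([329.5, 476.1]), 73.2, 65.7, -18.6, 246, [121, 152, 146])
top (array([305.9, 416. ]), 49.9, 43.8, 46.3, 91, [55, 77, 81])
scene rim (array([554.9, 125.1]), 331.5, 268.6, -84.4) 760
scene shoulder (array([540.1, 288.1]), 262.5, 15.4, 8.1) 173
scene shoulder (array([565.4,  27.8]), 136.0, 120.5, -83.5) 1202
scene all (array([554.5, 129.8]), 341.0, 269.0, -83.7) 2543
top rim (array([675.3, 212.3]), 141.8, 8.7, -84.5) 63
top shoulder (array([565.7,  31.2]), 134.4, 118.9, -83.6) 604
top all (array([556. , 128.1]), 330.3, 263.4, -84.5) 1345
```

```bash
cat >> h.py <<'E'
O=np.array([.5483,.191]);A=np.radians(96.1);EX=np.array([np.cos(A),np.sin(A)]);EY=np.array([-EX[1],EX[0]])
def cw(cx,cy): return O+EX*cx/1000+EY*cy/1000
def plan(*T,start=None,step=.055,turn=10):
    """targets (x,y,z,yaw deg,opening): prints rows in tool axes (tool pointing down)"""
    if start is None:
        o,R=state();p=o["position"];psi=np.degrees(np.arctan2(R[1,0],R[0,0]))
    else: p,psi=np.array(start[:3]),start[3]
    rows=[]
    for x,y,z,a,g in T:
        t=np.array([x,y,z]);n=int(max(1,np.ceil(np.linalg.norm(t-p)/step),np.ceil(abs(a-psi)/turn)))
        s=(t-p)/n;dpsi=(a-psi)/n
        for i in range(n):
            c,q=np.cos(np.radians(psi)),np.sin(np.radians(psi))
            rows.append([round(c*s[0]+q*s[1],4),round(q*s[0]-c*s[1],4),round(-s[2],4),0,0,round(-dpsi,2),g]);psi+=dpsi
        p=t
    for i in range(0,len(rows),5): print(str(rows[i:i+5]).replace(" ",""))
def show():
    o,R=state();print("t",round(o["time"],2),"p",o["position"].round(4),"yaw",np.degrees(np.arctan2(R[1,0],R[0,0])).round(2),"zax",R[:,2].round(3),"F",np.round(o["ft_force"],1),"w",round(o["grip_width"],4))
E
python3 - <<'E'
from h import *
show()
plan((.4365,-.3447,.12,-13,1),(.4365,-.3447,.009,-13,1))
plan((.4365,-.3447,.25,-13,.3),(*cw(43,-60),.25,96.1,.3),(*cw(43,-60),.012,96.1,.3),start=(.4365,-.3447,.009,-13))
print(cw(43,-60))
E
```

```text
t 0.1 p [ 0.1593 -0.6037  0.2217] yaw 14.77 zax [-0.     0.002 -1.   ] F [0.2 0.5 0.1] w 0.0873
[[np.float64(0.0418),np.float64(-0.0225),np.float64(0.0127),0,0,np.float64(3.47),1],[np.float64(0.0403),np.float64(-0.025),np.float64(0.0127),0,0,np.float64(3.47),1],[np.float64(0.0387),np.float64(-0.0274),np.float64(0.0127),0,0,np.float64(3.47),1],[np.float64(0.037),np.float64(-0.0296),np.float64(0.0127),0,0,np.float64(3.47),1],[np.float64(0.0351),np.float64(-0.0318),np.float64(0.0127),0,0,np.float64(3.47),1]]
[[np.float64(0.0332),np.float64(-0.0339),np.float64(0.0127),0,0,np.float64(3.47),1],[np.float64(0.031),np.float64(-0.0358),np.float64(0.0127),0,0,np.float64(3.47),1],[np.float64(0.0288),np.float64(-0.0377),np.float64(0.0127),0,0,np.float64(3.47),1],[np.float64(0.0),np.float64(-0.0),np.float64(0.037),0,0,np.float64(0.0),1],[np.float64(0.0),np.float64(-0.0),np.float64(0.037),0,0,np.float64(0.0),1]]
[[np.float64(0.0),np.float64(-0.0),np.float64(0.037),0,0,np.float64(0.0),1]]
[[np.float64(0.0),np.float64(-0.0),np.float64(-0.0482),0,0,-0.0,0.3],[np.float64(0.0),np.float64(-0.0),np.float6
[... 748 characters left out ...]
(0.0465),np.float64(-0.0202),np.float64(-0.0),0,0,-9.09,0.3],[np.float64(0.0491),np.float64(-0.0126),np.float64(-0.0),0,0,-9.09,0.3],[np.float64(0.0505),np.float64(-0.0046),np.float64(-0.0),0,0,-9.09,0.3]]
[[np.float64(0.0506),np.float64(0.0034),np.float64(-0.0),0,0,-9.09,0.3],[np.float64(0.0494),np.float64(0.0113),np.float64(-0.0),0,0,-9.09,0.3],[np.float64(0.0),np.float64(0.0),np.float64(0.0476),0,0,0.0,0.3],[np.float64(0.0),np.float64(0.0),np.float64(0.0476),0,0,0.0,0.3],[np.float64(0.0),np.float64(0.0),np.float64(0.0476),0,0,0.0,0.3]]
[[np.float64(0.0),np.float64(0.0),np.float64(0.0476),0,0,0.0,0.3],[np.float64(0.0),np.float64(0.0),np.float64(0.0476),0,0,0.0,0.3]]
[0.60339092 0.24013238]
```

Request:
drive_tool --pt "0.042 -0.0225 0.013 0 0 3.5 1" --pt "0.04 -0.025 0.013 0 0 3.5 1" --pt "0.039 -0.0275 0.013 0 0 3.5 1" --pt "0.037 -0.03 0.013 0 0 3.5 1" --pt "0.035 -0.032 0.013 0 0 3.5 1"

```text
time: 0.72
position: [0.3336, -0.4405, 0.1569]
tool_rot: [1.0, -0.025, -0.0, -0.0]
ft_force: [-0.2, 0.0, 0.4]
grip_width: 0.0872
```

Request:
drive_tool --pt "0.033 -0.034 0.013 0 0 3.5 1" --pt "0.031 -0.036 0.012 0 0 3.5 1" --pt "0.029 -0.0375 0.012 0 0 3.3 1" --pt "0 0 0 0 0 0 1" --pt "0 0 0 0 0 0 1"

```text
time: 1.35
position: [0.4368, -0.3451, 0.1204]
tool_rot: [0.994, -0.113, -0.0, 0.0]
ft_force: [0.2, -0.5, 0.5]
grip_width: 0.0874
```

```bash
sed -i 's/rows.append(\[round(c/rows.append([float(round(v,4)) for v in (c/; s/,4),round(q\*s/,q*s/; s/,4),round(-s\[2\],4),0,0,round(-dpsi,2),g\])/,-s[2],0,0,-dpsi,g)])/' h.py; grep -n "rows.append" h.py; python3 - <<'E'
from h import *
show(); plan((.4365,-.3447,.009,-13,1))
E
```

```text
53:            rows.append([float(round(v,4)) for v in (c*s[0]+q*s[1],q*s[0]-c*s[1],-s[2],0,0,-dpsi,g)]);psi+=dpsi
t 1.35 p [ 0.4368 -0.3451  0.1204] yaw -12.96 zax [-0.001 -0.    -1.   ] F [ 0.2 -0.5  0.5] w 0.0874
[[-0.0001,-0.0001,0.0371,0.0,0.0,0.0119,1.0],[-0.0001,-0.0001,0.0371,0.0,0.0,0.0119,1.0],[-0.0001,-0.0001,0.0371,0.0,0.0,0.0119,1.0]]
```

Accurate tracking. Descend, grip and lift.

Request:
drive_tool --pt "0 0 0.04 0 0 0 1" --pt "0 0 0.04 0 0 0 1" --pt "0 0 0.031 0 0 0 1" --pt "0 0 0 0 0 0 1" --pt "0 0 0 0 0 0 0" --squeeze 35

```text
time: 1.98
position: [0.437, -0.3465, 0.0106]
tool_rot: [0.993, -0.114, 0.001, 0.001]
ft_force: [1.1, 0.8, -0.2]
grip_width: 0.0825
```

Request:
drive_tool --pt "0 0 0 0 0 0 0" --pt "0 0 0 0 0 0 0" --pt "0 0 0 0 0 0 0" --pt "0 0 0 0 0 0 0" --pt "0 0 0 0 0 0 0"

```text
time: 2.6
position: [0.4371, -0.3452, 0.0098]
tool_rot: [0.994, -0.113, 0.0, 0.0]
ft_force: [0.7, -0.5, 1.8]
grip_width: 0.0421
```

Request:
drive_tool --pt "0 0 -0.04 0 0 0 0" --pt "0 0 -0.05 0 0 0 0" --pt "0 0 -0.05 0 0 0 0" --pt "0 0 -0.05 0 0 0 0" --pt "0 0 -0.05 0 0 0 0"

```text
time: 3.22
position: [0.4365, -0.3443, 0.2507]
tool_rot: [0.994, -0.113, -0.001, -0.001]
ft_force: [0.2, -0.6, -1.8]
grip_width: 0.0417
```

```bash
python3 - <<'E'
from h import *
show(); plan((*cw(43,-60),.25,96.1,0),(*cw(43,-60),.012,96.1,0))
E
```

```text
t 3.23 p [ 0.4365 -0.3443  0.2507] yaw -13.02 zax [-0.001  0.001 -1.   ] F [ 0.2 -0.6 -1.8] w 0.0417
[[0.0026,-0.0506,0.0001,0.0,0.0,-9.0937,0.0],[0.0105,-0.0495,0.0001,0.0,0.0,-9.0937,0.0],[0.0182,-0.0473,0.0001,0.0,0.0,-9.0937,0.0],[0.0255,-0.0438,0.0001,0.0,0.0,-9.0937,0.0],[0.0321,-0.0392,0.0001,0.0,0.0,-9.0937,0.0]]
[[0.0379,-0.0336,0.0001,0.0,0.0,-9.0937,0.0],[0.0427,-0.0272,0.0001,0.0,0.0,-9.0937,0.0],[0.0465,-0.0201,0.0001,0.0,0.0,-9.0937,0.0],[0.0491,-0.0125,0.0001,0.0,0.0,-9.0937,0.0],[0.0504,-0.0046,0.0001,0.0,0.0,-9.0937,0.0]]
[[0.0505,0.0034,0.0001,0.0,0.0,-9.0937,0.0],[0.0494,0.0113,0.0001,0.0,0.0,-9.0937,0.0],[0.0,0.0,0.0476,0.0,0.0,-0.0,0.0],[0.0,0.0,0.0476,0.0,0.0,-0.0,0.0],[0.0,0.0,0.0476,0.0,0.0,-0.0,0.0]]
[[0.0,0.0,0.0476,0.0,0.0,-0.0,0.0],[0.0,0.0,0.0476,0.0,0.0,-0.0,0.0]]
```

Request:
drive_tool --pt "0.0025 -0.0505 0 0 0 -9.1 0" --pt "0.0105 -0.0495 0 0 0 -9.1 0" --pt "0.018 -0.0475 0 0 0 -9.1 0" --pt "0.0255 -0.044 0 0 0 -9.1 0" --pt "0.032 -0.039 0 0 0 -9.1 0"

```text
time: 3.85
position: [0.5057, -0.0994, 0.2491]
tool_rot: [0.959, 0.282, -0.0, -0.0]
ft_force: [-0.1, -0.8, -1.8]
grip_width: 0.0418
```

Request:
drive_tool --pt "0.038 -0.0335 0 0 0 -9.1 0" --pt "0.0425 -0.027 0 0 0 -9.1 0" --pt "0.0465 -0.02 0 0 0 -9.1 0" --pt "0.049 -0.0125 0 0 0 -9.1 0" --pt "0.0505 -0.0045 0 0 0 -9.1 0"

```text
time: 4.47
position: [0.5755, 0.1434, 0.2488]
tool_rot: [0.776, 0.631, -0.001, -0.0]
ft_force: [1.0, -0.3, -1.8]
grip_width: 0.0418
```

Request:
drive_tool --pt "0.0505 0.0035 0 0 0 -9.1 0" --pt "0.0495 0.0115 0 0 0 -9.1 0" --pt "0 0 0 0 0 0 0" --pt "0 0 0 0 0 0 0"

```text
time: 4.97
position: [0.6029, 0.2389, 0.2485]
tool_rot: [0.668, 0.744, -0.001, -0.001]
ft_force: [-0.3, -0.1, -1.7]
grip_width: 0.0415
```

```bash
python3 - <<'E'
from h import *
show(); plan((*cw(43,-60),.012,96.1,0))
r=grab("1")
m=cv2.inRange(cv2.cvtColor(r["scene"][0],cv2.COLOR_BGR2HSV),(0,0,0),(180,255,255))
cv2.imwrite("pics/c1.png",np.hstack([cv2.resize(r["scene"][0][90:260,230:430],None,fx=2,fy=2),cv2.resize(r["top"][0][100:270,110:310],None,fx=2,fy=2)]))
E
```

```text
t 4.97 p [0.6029 0.2389 0.2485] yaw 96.17 zax [-0.002 -0.001 -1.   ] F [-0.3 -0.1 -1.7] w 0.0415
[[0.0002,0.0001,0.0473,0.0,0.0,0.0132,0.0],[0.0002,0.0001,0.0473,0.0,0.0,0.0132,0.0],[0.0002,0.0001,0.0473,0.0,0.0,0.0132,0.0],[0.0002,0.0001,0.0473,0.0,0.0,0.0132,0.0],[0.0002,0.0001,0.0473,0.0,0.0,0.0132,0.0]]
```

View pics/c1.png

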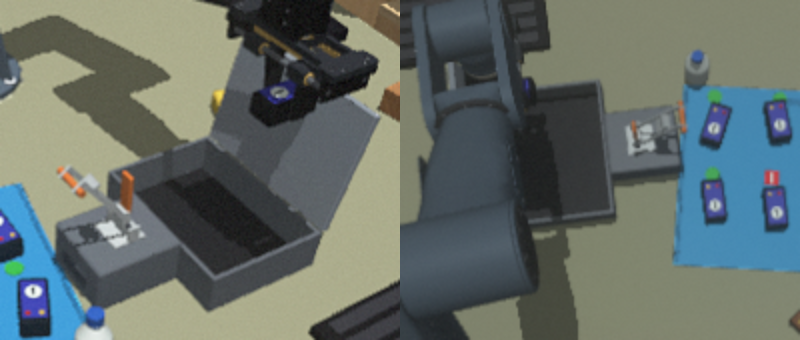

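The unit is held over the far-right part of the tray and is clear of the lid. Lower and release.

Request:
drive_tool --pt "-0.003 0 0.047 0 0 0 0" --pt "0 0 0.048 0 0 0 0" --pt "0 0 0.048 0 0 0 0" --pt "0 0 0.048 0 0 0 0" --pt "0 0 0.038 0 0 0 0"

```text
time: 5.7
position: [0.6036, 0.2344, 0.0189]
tool_rot: [0.669, 0.743, -0.001, -0.0]
ft_force: [-0.1, 1.0, -2.1]
grip_width: 0.0417
```

Request:
drive_tool --pt "0 0 0.0075 0 0 0 0" --pt "0 0 0 0 0 0 0" --pt "0 0 0 0 0 0 0.65" --pt "0 0 0 0 0 0 0.65" --pt "0 0 0 0 0 0 0.65"

```text
time: 6.32
position: [0.6048, 0.2364, 0.0138]
tool_rot: [0.668, 0.744, 0.001, 0.0]
ft_force: [-0.1, 0.8, 0.2]
grip_width: 0.0557
```

Request:
drive_tool --pt "0 0 -0.04 0 0 0 0.65" --pt "0 0 -0.05 0 0 0 0.65" --pt "0 0 -0.05 0 0 0 0.65" --pt "0 0 -0.05 0 0 0 1" --pt "0 0 -0.05 0 0 0 1"

```text
time: 6.95
position: [0.6039, 0.2363, 0.255]
tool_rot: [0.668, 0.744, 0.0, 0.0]
ft_force: [0.2, 0.3, -0.0]
grip_width: 0.0694
```

```bash
python3 - <<'E'
from h import *
r=grab()
for n,L in units(r).items():
    for e in L:
        if 380<e[0][0]<750 and -400<e[0][1]<350: print(n,e)
show(); plan((.6082,-.2334,.15,9,1),(.6082,-.2334,.009,9,1))
E
```

```text
scene (array([502.5, 259.7]), 273.1, 120.2, 35.7, 274, [66, 63, 60])
scene (array([ 456.3, -106.1]), 82.0, 42.8, 4.5, 280, [139, 83, 79])
scene (array([604.1, 233. ]), 82.3, 44.8, -84.0, 295, [80, 48, 48])
scene (array([ 438. , -222.6]), 80.1, 42.1, 4.5, 296, [140, 84, 80])
scene (array([637.7, 107. ]), 373.6, 99.7, 65.9, 392, [73, 69, 65])
scene (array([ 603.4, -113.2]), 82.6, 41.9, -19.2, 364, [145, 85, 79])
scene (array([ 607.3, -234.4]), 82.3, 42.6, 7.9, 400, [142, 82, 77])
scene (array([ 616.2, -390.4]), 54.0, 25.6, -86.6, 82, [132, 119, 112])
top (array([ 607.5, -232.2]), 78.2, 42.0, 9.4, 179, [125, 85, 76])
top (array([ 603.5, -110.7]), 81.0, 40.9, -19.6, 184, [129, 88, 78])
top (array([604.3, 234.2]), 79.2, 42.6, -83.5, 148, [80, 54, 52])
top (array([ 454.8, -103.4]), 80.4, 41.7, 5.8, 201, [130, 90, 81])
top (array([ 436.9, -219.7]), 78.8, 41.6, 4.2, 203, [131, 88, 79])
t 7.05 p [0.608  0.2373 0.2607] yaw 96.19 zax [ 0.014  0.003 -1.   ] F [ 0.3 -0.1  0.8] w 0.0765
[[-0.052,-0.0056,0.0123,0.0,0.0,9.6875,1.0],[-0.0522,0.0032,0.0123,0.0,0.0,9.6875,1.0],[-0.0509,0.012,0.0123,0.0,0.0,9.6875,1.0],[-0.0482,0.0203,0.0123,0.0,0.0,9.6875,1.0],[-0.0441,0.0282,0.0123,0.0,0.0,9.6875,1.0]]
[[-0.0387,0.0352,0.0123,0.0,0.0,9.6875,1.0],[-0.0322,0.0412,0.0123,0.0,0.0,9.6875,1.0],[-0.0248,0.046,0.0123,0.0,0.0,9.6875,1.0],[-0.0167,0.0496,0.0123,0.0,0.0,9.6875,1.0],[0.0,0.0,0.047,0.0,0.0,0.0,1.0]]
[[0.0,0.0,0.047,0.0,0.0,0.0,1.0],[0.0,0.0,0.047,0.0,0.0,0.0,1.0]]
```

Request:
drive_tool --pt "-0.052 -0.0035 0 0 0 9.7 1" --pt "-0.052 0.003 0 0 0 9.7 1" --pt "-0.051 0.012 0 0 0 9.7 1" --pt "-0.048 0.0205 0 0 0 9.7 1" --pt "-0.044 0.028 0 0 0 9.7 1"

```text
time: 7.68
position: [0.6055, -0.0261, 0.2524]
tool_rot: [0.916, 0.402, -0.0, -0.0]
ft_force: [1.0, -0.2, 0.8]
grip_width: 0.0868
```

Request:
drive_tool --pt "-0.0385 0.035 0 0 0 9.7 1" --pt "-0.032 0.041 0.01 0 0 9.7 1" --pt "-0.025 0.046 0.03 0 0 9.7 1" --pt "-0.0165 0.0495 0.03 0 0 9.6 1" --pt "0 0 0.03 0 0 0 1"

```text
time: 8.3
position: [0.6057, -0.2378, 0.1515]
tool_rot: [0.997, 0.075, 0.0, 0.001]
ft_force: [-0.4, 1.1, -0.1]
grip_width: 0.0871
```

Request:
drive_tool --pt "0 0 0.04 0 0 0 1" --pt "0 0 0 0 0 0 1"

```text
time: 8.55
position: [0.6028, -0.2316, 0.1091]
tool_rot: [0.997, 0.078, -0.004, -0.003]
ft_force: [0.8, 0.7, -0.1]
grip_width: 0.0869
```

```bash
python3 - <<'E'
from h import *
show(); plan((.6075,-.2333,.009,9,1))
E
```

```text
t 8.55 p [ 0.6028 -0.2316  0.1091] yaw 8.95 zax [-0.008  0.005 -1.   ] F [ 0.8  0.7 -0.1] w 0.0869
[[0.0022,0.0012,0.05,0.0,0.0,-0.0232,1.0],[0.0022,0.0012,0.05,0.0,0.0,-0.0232,1.0]]
```

Request:
drive_tool --pt "0.002 0 0.05 0 0 0 1" --pt "0.001 0 0.05 0 0 0 1" --pt "0 0 0 0 0 0 1" --pt "0 0 0 0 0 0 0" --pt "0 0 0 0 0 0 0"

```text
time: 9.18
position: [0.611, -0.2338, 0.0163]
tool_rot: [0.997, 0.078, 0.002, 0.002]
ft_force: [0.6, -0.5, 0.5]
grip_width: 0.0745
```

Request:
drive_tool --pt "0 0 0 0 0 0 0" --pt "0 0 0 0 0 0 0" --pt "0 0 0 0 0 0 0" --pt "0 0 0 0 0 0 0"

```text
time: 9.68
position: [0.609, -0.2328, 0.0133]
tool_rot: [0.997, 0.078, 0.0, 0.0]
ft_force: [-0.8, 0.1, 2.0]
grip_width: 0.0419
```

Request:
drive_tool --pt "0 0 -0.04 0 0 0 0" --pt "0 0 -0.05 0 0 0 0" --pt "0 0 -0.05 0 0 0 0" --pt "0 0 -0.05 0 0 0 0" --pt "0 0 -0.05 0 0 0 0"

```text
time: 10.3
position: [0.6083, -0.2324, 0.2539]
tool_rot: [0.997, 0.078, -0.001, -0.001]
ft_force: [0.1, -0.6, -1.6]
grip_width: 0.0418
```

```bash
python3 - <<'E'
from h import *
show(); plan((*cw(40,60),.25,96.1,0),(*cw(40,60),.012,96.1,0))
E
```

```text
t 10.3 p [ 0.6083 -0.2324  0.2539] yaw 8.97 zax [-0.001  0.001 -1.   ] F [ 0.1 -0.6 -1.6] w 0.0418
[[-0.0057,-0.0523,0.0004,0.0,0.0,-9.6814,0.0],[0.0032,-0.0525,0.0004,0.0,0.0,-9.6814,0.0],[0.012,-0.0512,0.0004,0.0,0.0,-9.6814,0.0],[0.0204,-0.0485,0.0004,0.0,0.0,-9.6814,0.0],[0.0283,-0.0443,0.0004,0.0,0.0,-9.6814,0.0]]
[[0.0353,-0.039,0.0004,0.0,0.0,-9.6814,0.0],[0.0414,-0.0325,0.0004,0.0,0.0,-9.6814,0.0],[0.0462,-0.025,0.0004,0.0,0.0,-9.6814,0.0],[0.0498,-0.0169,0.0004,0.0,0.0,-9.6814,0.0],[0.0,0.0,0.0476,0.0,0.0,-0.0,0.0]]
[[0.0,0.0,0.0476,0.0,0.0,-0.0,0.0],[0.0,0.0,0.0476,0.0,0.0,-0.0,0.0],[0.0,0.0,0.0476,0.0,0.0,-0.0,0.0],[0.0,0.0,0.0476,0.0,0.0,-0.0,0.0]]
```

Request:
drive_tool --pt "-0.0055 -0.0525 0 0 0 -9.7 0" --pt "0.003 -0.0525 0 0 0 -9.7 0" --pt "0.012 -0.051 0 0 0 -9.7 0" --pt "0.0205 -0.0485 0 0 0 -9.7 0" --pt "0.0285 -0.0445 0 0 0 -9.7 0"

```text
time: 10.92
position: [0.539, 0.023, 0.2525]
tool_rot: [0.876, 0.483, -0.0, -0.0]
ft_force: [0.1, 0.7, -0.8]
grip_width: 0.0418
```

Request:
drive_tool --pt "0.0355 -0.039 0 0 0 -9.7 0" --pt "0.0415 -0.0325 0 0 0 -9.7 0" --pt "0.046 -0.025 0 0 0 -9.7 0" --pt "0.05 -0.017 0 0 0 -9.6 0" --pt "0 0 0 0 0 0 0"

```text
time: 11.55
position: [0.4824, 0.2276, 0.2525]
tool_rot: [0.666, 0.746, -0.0, -0.001]
ft_force: [0.1, -1.0, -1.5]
grip_width: 0.0415
```

Request:
drive_tool --pt "0 0 0.02 0 0 0 0" --pt "0 0 0.048 0 0 0 0" --pt "0 0 0.048 0 0 0 0" --pt "0 0 0.048 0 0 0 0" --pt "0 0 0.048 0 0 0 0"

```text
time: 12.18
position: [0.4852, 0.2234, 0.0395]
tool_rot: [0.669, 0.743, 0.0, 0.0]
ft_force: [1.0, -0.1, -1.8]
grip_width: 0.0416
```

```bash
python3 - <<'E'
from h import *
show(); plan((*cw(40,60),.015,96.1,0))
E
```

```text
t 12.18 p [0.4852 0.2234 0.0395] yaw 96.06 zax [ 0.001 -0.    -1.   ] F [ 1.  -0.1 -1.8] w 0.0416
[[0.001,-0.0007,0.0245,0.0,0.0,-0.0436,0.0]]
```

Request:
drive_tool --pt "0 0 0.02 0 0 0 0" --pt "0 0 0.004 0 0 0 0" --pt "0 0 0 0 0 0 0.65" --pt "0 0 0 0 0 0 0.65" --pt "0 0 0 0 0 0 0.65"

```text
time: 12.8
position: [0.4856, 0.2247, 0.0183]
tool_rot: [0.668, 0.744, 0.001, 0.001]
ft_force: [-0.6, 0.0, -0.3]
grip_width: 0.0553
```

Request:
drive_tool --pt "0 0 -0.04 0 0 0 0.65" --pt "0 0 -0.05 0 0 0 0.65" --pt "0 0 -0.05 0 0 0 0.65" --pt "0 0 -0.05 0 0 0 1" --pt "0 0 -0.048 0 0 0 1"

```text
time: 13.42
position: [0.4844, 0.2246, 0.2577]
tool_rot: [0.668, 0.744, 0.001, 0.001]
ft_force: [1.0, -0.2, 0.4]
grip_width: 0.0696
```

```bash
python3 - <<'E'
from h import *
r=grab()
for n,L in units(r).items():
    for e in L:
        if 380<e[0][0]<750 and -400<e[0][1]<350 and 70<e[1]<100: print(n,e)
show(); plan((.6037,-.1120,.25,-19.4,1))
E
```

```text
scene (array([ 454.4, -106. ]), 81.6, 42.5, 6.8, 281, [135, 82, 77])
scene (array([605.3, 232.5]), 80.7, 44.1, -84.3, 294, [117, 68, 68])
scene (array([ 438.5, -222.5]), 80.2, 41.8, 4.4, 302, [136, 81, 76])
scene (array([ 603.5, -113.1]), 83.2, 42.0, -19.0, 358, [142, 83, 76])
top (array([ 603.4, -110.8]), 79.1, 40.6, -20.1, 187, [129, 88, 79])
top (array([ 454.9, -103.1]), 79.6, 41.9, 4.7, 202, [128, 87, 78])
top (array([ 437.8, -220. ]), 78.2, 41.6, 4.8, 202, [130, 87, 79])
t 13.53 p [0.4881 0.2256 0.2616] yaw 96.19 zax [ 0.014  0.003 -1.   ] F [0.4 0.1 0.1] w 0.0768
[[-0.029,0.0065,0.001,0.0,0.0,9.6329,1.0],[-0.0275,0.0113,0.001,0.0,0.0,9.6329,1.0],[-0.0252,0.0157,0.001,0.0,0.0,9.6329,1.0],[-0.0222,0.0197,0.001,0.0,0.0,9.6329,1.0],[-0.0186,0.0232,0.001,0.0,0.0,9.6329,1.0]]
[[-0.0145,0.026,0.001,0.0,0.0,9.6329,1.0],[-0.0099,0.028,0.001,0.0,0.0,9.6329,1.0],[-0.0051,0.0293,0.001,0.0,0.0,9.6329,1.0],[-0.0001,0.0297,0.001,0.0,0.0,9.6329,1.0],[0.0049,0.0293,0.001,0.0,0.0,9.6329,1.0]]
[[0.0097,0.0281,0.001,0.0,0.0,9.6329,1.0],[0.0143,0.0261,0.001,0.0,0.0,9.6329,1.0]]
```

Request:
drive_tool --pt "-0.029 0.0065 0 0 0 9.6 1" --pt "-0.0275 0.0115 0 0 0 9.6 1" --pt "-0.025 0.0155 0 0 0 9.6 1" --pt "-0.022 0.0195 0 0 0 9.6 1" --pt "-0.0185 0.023 0 0 0 9.6 1"

```text
time: 14.15
position: [0.5323, 0.0839, 0.2548]
tool_rot: [0.914, 0.406, -0.0, -0.0]
ft_force: [-0.1, 0.6, -0.5]
grip_width: 0.0867
```

Request:
drive_tool --pt "-0.0145 0.026 0 0 0 9.6 1" --pt "-0.01 0.028 0 0 0 9.6 1" --pt "-0.005 0.0295 0 0 0 9.6 1" --pt "0 0.03 0 0 0 9.6 1" --pt "0.005 0.0295 0 0 0 9.6 1"

```text
time: 14.78
position: [0.5815, -0.0571, 0.2547]
tool_rot: [1.0, -0.001, -0.0, -0.0]
ft_force: [-0.2, -0.3, 0.8]
grip_width: 0.0871
```

Request:
drive_tool --pt "0.0095 0.028 0 0 0 9.6 1" --pt "0.0145 0.026 0 0 0 9.9 1" --pt "0 0 0.05 0 0 0 1" --pt "0 0 0.05 0 0 0 1" --pt "0 0 0 0 0 0 1"

```text
time: 15.4
position: [0.5976, -0.111, 0.1509]
tool_rot: [0.986, -0.168, -0.005, -0.001]
ft_force: [0.5, 0.4, 0.5]
grip_width: 0.0872
```

```bash
python3 - <<'E'
from h import *
show(); plan((.6035,-.1120,.011,-19.5,1))
E
```

```text
t 15.4 p [ 0.5976 -0.111   0.1509] yaw -19.34 zax [-0.01   0.004 -1.   ] F [0.5 0.4 0.5] w 0.0872
[[0.002,-0.0004,0.0466,0.0,0.0,0.0529,1.0],[0.002,-0.0004,0.0466,0.0,0.0,0.0529,1.0],[0.002,-0.0004,0.0466,0.0,0.0,0.0529,1.0]]
```

```bash
python3 - <<'E'
from h import *
from scipy.optimize import least_squares
r=grab("2")
for n in r:
    p,X=r[n];hs=cv2.cvtColor(p,cv2.COLOR_BGR2HSV)
    m=cv2.inRange(hs,(5,120,100),(20,255,255))
    k,l,st,c=cv2.connectedComponentsWithStats(m)
    for i in range(1,k):
        Y=X[l==i];q=np.nanmedian(Y,0)
        if st[i,4]>6 and .45<q[0]<.7 and -.2<q[1]<.2:
            d=(Y[:,:2]-O);print(n,c[i].round(),st[i,4],"case",(np.c_[d@EX,d@EY]*1000).min(0).round(),(np.c_[d@EX,d@EY]*1000).max(0).round(),"z",(np.nanmin(Y[:,2])*1000).round(),(np.nanmax(Y[:,2])*1000).round(),"med",(q*1000).round())
cv2.imwrite("pics/c2.png",cv2.resize(r["scene"][0][100:290,180:380],None,fx=3,fy=3))
E
```

```text
scene [293. 184.] 101 case [nan nan] [nan nan] z 15.0 174.0 med [568.  36. 146.]
```

View pics/c2.png

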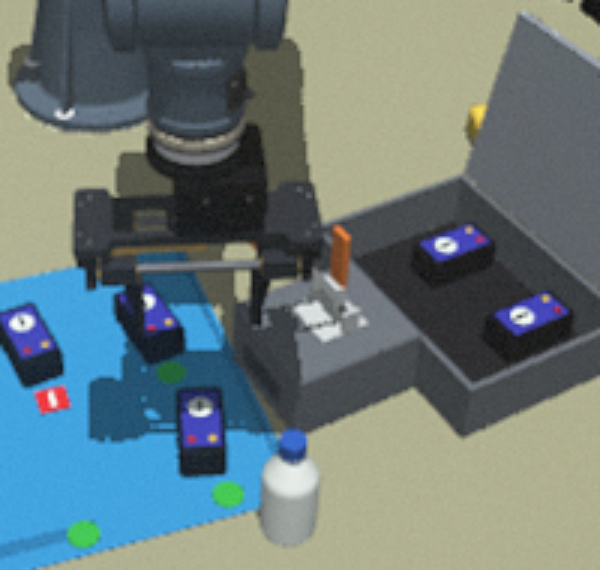

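The gripper hides the claw. Both packed units lie well inside the tray. I triangulate the claw bar from the earlier pair of pictures.

```bash
python3 - <<'E'
from h import *
for t in("0","1"):
  for n in("scene","top"):
    p=cv2.imread(f"pics/{n}{t}.png");hs=cv2.cvtColor(p,cv2.COLOR_BGR2HSV);m=cv2.inRange(hs,(4,100,90),(20,255,255))
    x0,y0,x1,y1=(250,165,320,210) if n=="scene" else (225,140,262,185)
    q=np.zeros_like(m);q[y0:y1,x0:x1]=m[y0:y1,x0:x1]
    k,l,st,c=cv2.connectedComponentsWithStats(q)
    for i in range(1,k):
        if st[i,4]>3: print(t,n,c[i].round(1),st[i].tolist())
def tri(a,b):
    L=[]
    for n,u in(("scene",a),("top",b)):
        s,m=slopes(n,[u]);L.append(np.hstack([m["R"],m["t"][:,None]]));L[-1]=(L[-1],s[0])
    X=cv2.triangulatePoints(L[0][0],L[1][0],L[0][1].reshape(2,1),L[1][1].reshape(2,1));return (X[:3]/X[3]).ravel()
X=tri((265,180),(251.5,159));d=X[:2]-O;print(X.round(3),"case",(d@EX*1000).round(),(d@EY*1000).round())
E
```

```text
0 scene [259.9 174.2] [259, 173, 3, 4, 8]
0 scene [293.  184.3] [290, 175, 7, 20, 107]
0 scene [264.5 179.6] [261, 176, 8, 8, 29]
0 scene [270.1 185.9] [268, 184, 5, 5, 18]
0 top [249.8 151. ] [249, 150, 2, 3, 4]
0 top [250.4 157.4] [249, 154, 3, 8, 17]
0 top [226.6 163.3] [226, 161, 2, 6, 9]
0 top [251.5 164.5] [251, 164, 2, 2, 4]
1 scene [259.9 174.2] [259, 173, 3, 4, 8]
1 scene [293.  184.2] [290, 175, 7, 20, 107]
1 scene [264.5 179.7] [261, 176, 8, 8, 30]
1 scene [270.1 185.9] [268, 184, 5, 5, 18]
1 top [249.8 151. ] [249, 150, 2, 3, 4]
1 top [250.4 157.4] [249, 154, 3, 8, 17]
1 top [226.6 163.3] [226, 161, 2, 6, 9]
1 top [251.5 164.5] [251, 164, 2, 2, 4]
[ 0.57  -0.049  0.196] case -241.0 4.0
```

Request:
drive_tool --pt "0.031 0 -0.01 0 0 0 1" --pt "0.002 0 0 0 0 0 1" --pt "0 0 0 0 0 0 1" --pt "0 0 0 0 0 0 1"

```text
time: 16.0
position: [0.6315, -0.1227, 0.1654]
tool_rot: [0.986, -0.168, -0.0, -0.0]
ft_force: [-0.1, 0.6, -1.1]
grip_width: 0.087
```

```bash
python3 - <<'E'
from h import *
show(); plan((.630,-.1213,.011,-19.5,1))
E
```

```text
t 16.0 p [ 0.6315 -0.1227  0.1654] yaw -19.31 zax [-0.001  0.    -1.   ] F [-0.1  0.6 -1.1] w 0.087
[[-0.0006,-0.0003,0.0515,0.0,0.0,0.0622,1.0],[-0.0006,-0.0003,0.0515,0.0,0.0,0.0622,1.0],[-0.0006,-0.0003,0.0515,0.0,0.0,0.0622,1.0]]
```

Request:
drive_tool --pt "0 0 0.05 0 0 0 1" --pt "0 0 0.05 0 0 0 1" --pt "0 0 0.035 0 0 0 1" --pt "0 0 0.019 0 0 0 1" --pt "0 0 0 0 0 0 1"

```text
time: 16.62
position: [0.6314, -0.1228, 0.01]
tool_rot: [0.986, -0.168, -0.001, -0.0]
ft_force: [0.3, 1.1, 0.7]
grip_width: 0.0872
```

Request:
drive_tool --pt "0 0 0 0 0 0 0" --pt "0 0 0 0 0 0 0" --pt "0 0 0 0 0 0 0" --pt "0 0 0 0 0 0 0" --pt "0 0 0 0 0 0 0" --squeeze 45

```text
time: 17.25
position: [0.6326, -0.1233, 0.0113]
tool_rot: [0.986, -0.168, 0.0, -0.0]
ft_force: [0.5, 0.3, -0.0]
grip_width: 0.045
```

Request:
drive_tool --pt "0 0 -0.03 0 0 0 0" --pt "0 0 -0.05 0 0 0 0" --pt "0 0 -0.05 0 0 0 0" --pt "0 0 -0.05 0 0 0 0" --pt "0 0 -0.055 0 0 0 0"

```text
time: 17.88
position: [0.6316, -0.123, 0.2468]
tool_rot: [0.986, -0.168, -0.001, -0.0]
ft_force: [0.5, -0.7, -0.9]
grip_width: 0.0416
```

```bash
python3 - <<'E'
from h import *
show(); plan((*cw(-14,-60),.25,96.1,0))
E
```

```text
t 17.88 p [ 0.6316 -0.123   0.2468] yaw -19.33 zax [-0.002  0.001 -1.   ] F [ 0.5 -0.7 -0.9] w 0.0416
[[-0.0102,-0.0235,-0.0003,0.0,0.0,-9.6191,0.0],[-0.0061,-0.0249,-0.0003,0.0,0.0,-9.6191,0.0],[-0.0019,-0.0255,-0.0003,0.0,0.0,-9.6191,0.0],[0.0024,-0.0255,-0.0003,0.0,0.0,-9.6191,0.0],[0.0066,-0.0247,-0.0003,0.0,0.0,-9.6191,0.0]]
[[0.0107,-0.0233,-0.0003,0.0,0.0,-9.6191,0.0],[0.0144,-0.0212,-0.0003,0.0,0.0,-9.6191,0.0],[0.0177,-0.0185,-0.0003,0.0,0.0,-9.6191,0.0],[0.0206,-0.0152,-0.0003,0.0,0.0,-9.6191,0.0],[0.0228,-0.0116,-0.0003,0.0,0.0,-9.6191,0.0]]
[[0.0244,-0.0076,-0.0003,0.0,0.0,-9.6191,0.0],[0.0254,-0.0034,-0.0003,0.0,0.0,-9.6191,0.0]]
```

```bash
python3 - <<'E'
from h import *
show()
r=grab("3"); cv2.imwrite("pics/c3.png",cv2.resize(r["scene"][0][80:290,180:380],None,fx=2.5,fy=2.5))
E
```

```text
t 17.88 p [ 0.6316 -0.123   0.2468] yaw -19.33 zax [-0.002  0.001 -1.   ] F [ 0.5 -0.7 -0.9] w 0.0416
```

View pics/c3.png

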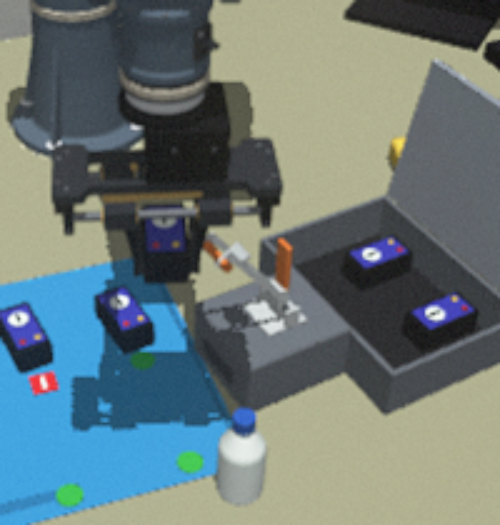

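The unit is held level under the gripper and the claw is undisturbed. I carry it to the tray.

Request:
drive_tool --pt "-0.01 -0.0235 -0.02 0 0 -9.6 0" --pt "-0.006 -0.025 0 0 0 -9.6 0" --pt "-0.002 -0.0255 0 0 0 -9.6 0" --pt "0.0025 -0.0255 0 0 0 -9.6 0" --pt "0.0065 -0.0245 0 0 0 -9.6 0"

```text
time: 18.6
position: [0.6226, 0.0052, 0.2645]
tool_rot: [0.968, 0.25, -0.001, -0.001]
ft_force: [0.1, -0.1, -1.2]
grip_width: 0.042
```

Request:
drive_tool --pt "0.0105 -0.0235 0 0 0 -9.6 0" --pt "0.0145 -0.021 0 0 0 -9.6 0" --pt "0.0175 -0.0185 0 0 0 -9.6 0" --pt "0.0205 -0.015 0 0 0 -9.6 0" --pt "0.023 -0.0115 0 0 0 -9.6 0"

```text
time: 19.23
position: [0.6137, 0.1325, 0.2644]
tool_rot: [0.783, 0.622, -0.001, -0.001]
ft_force: [-0.3, -0.2, -1.8]
grip_width: 0.0415
```

Request:
drive_tool --pt "0.0245 -0.0075 0 0 0 -9.6 0" --pt "0.0255 -0.0035 0 0 0 -9.8 0" --pt "0 0 0 0 0 0 0" --pt "0 0 0.04 0 0 0 0" --pt "0 0 0.05 0 0 0 0"

```text
time: 19.85
position: [0.6122, 0.1821, 0.1758]
tool_rot: [0.67, 0.743, 0.001, 0.001]
ft_force: [0.3, 1.0, -1.7]
grip_width: 0.0414
```

```bash
python3 - <<'E'
from h import *
show(); plan((*cw(-14,-60),.014,96.1,0))
r=grab("4"); cv2.imwrite("pics/c4.png",cv2.resize(r["scene"][0][80:290,230:430],None,fx=2.5,fy=2.5))
E
```

```text
t 19.85 p [0.6122 0.1821 0.1758] yaw 95.91 zax [ 0.003 -0.    -1.   ] F [ 0.3  1.  -1.7] w 0.0414
[[0.0005,-0.0009,0.0539,0.0,0.0,-0.0645,0.0],[0.0005,-0.0009,0.0539,0.0,0.0,-0.0645,0.0],[0.0005,-0.0009,0.0539,0.0,0.0,-0.0645,0.0]]
```

View pics/c4.png

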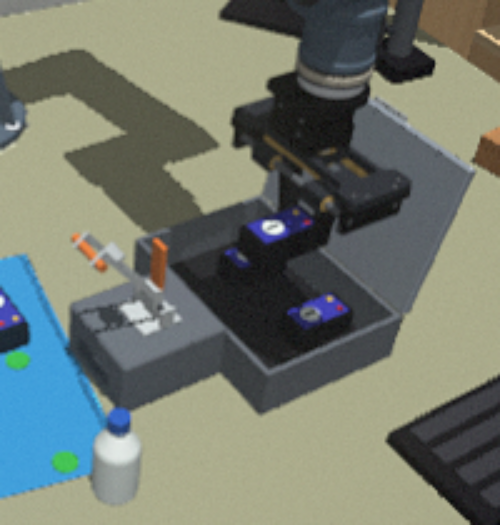

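The held unit is level. Unit3's near end leaves little room in the same row, so I place this unit in the middle row (cy=0).

```bash
python3 - <<'E'
from h import *
show(); plan((*cw(-13,0),.17,96.1,0),(*cw(-13,0),.014,96.1,0))
E
```

```text
t 19.95 p [0.6061 0.1812 0.1696] yaw 95.92 zax [-0.015 -0.002 -1.   ] F [-1.2  0.3 -2.2] w 0.0418
[[0.0014,-0.0282,-0.0002,0.0,0.0,-0.0914,0.0],[0.0014,-0.0282,-0.0002,0.0,0.0,-0.0914,0.0],[0.0,0.0,0.052,0.0,0.0,-0.0,0.0],[0.0,0.0,0.052,0.0,0.0,-0.0,0.0],[0.0,0.0,0.052,0.0,0.0,-0.0,0.0]]
```

Request:
drive_tool --pt "0.001 -0.03 0 0 0 -0.1 0" --pt "0.001 -0.0295 0 0 0 0 0" --pt "0 0 0 0 0 0 0" --pt "0 0 0.045 0 0 0 0" --pt "0 0 0.045 0 0 0 0"

```text
time: 20.58
position: [0.5552, 0.1784, 0.0873]
tool_rot: [0.669, 0.744, 0.003, 0.002]
ft_force: [0.8, 0.5, -0.7]
grip_width: 0.0416
```

Request:
drive_tool --pt "0 0 0.03 0 0 0 0" --pt "0 0 0 0 0 0 0" --pt "0 0 0 0 0 0 0"

```text
time: 20.95
position: [0.554, 0.1786, 0.0576]
tool_rot: [0.668, 0.744, 0.001, 0.001]
ft_force: [0.9, -0.7, -1.4]
grip_width: 0.0417
```

```bash
python3 - <<'E'
from h import *
show(); plan((*cw(-13,0),.014,96.1,0))
E
```

```text
t 20.95 p [0.554  0.1786 0.0576] yaw 96.13 zax [ 0.004  0.    -1.   ] F [ 0.9 -0.7 -1.4] w 0.0417
[[-0.0001,-0.0043,0.0436,0.0,0.0,0.0294,0.0]]
```

Request:
drive_tool --pt "0 -0.003 0.025 0 0 0 0" --pt "0 0 0.017 0 0 0 0" --pt "0 0 0.001 0 0 0 0" --pt "0 0 0 0 0 0 0.62" --pt "0 0 0 0 0 0 0.62"

```text
time: 21.58
position: [0.5499, 0.1784, 0.0138]
tool_rot: [0.668, 0.744, 0.001, 0.001]
ft_force: [-0.6, 0.2, -0.2]
grip_width: 0.0513
```

Request:
drive_tool --pt "0 0 0 0 0 0 0.62" --pt "0 0 -0.04 0 0 0 0.62" --pt "0 0 -0.05 0 0 0 0.62" --pt "0 0 -0.05 0 0 0 1" --pt "0 0 -0.05 0 0 0 1"

```text
time: 22.2
position: [0.5486, 0.1783, 0.2046]
tool_rot: [0.668, 0.744, -0.0, -0.0]
ft_force: [1.1, -0.5, -0.7]
grip_width: 0.0667
```

Request:
drive_tool --pt "0 0 -0.05 0 0 0 1" --pt "0 0 0 0 0 0 1"

```text
time: 22.45
position: [0.5517, 0.1787, 0.2578]
tool_rot: [0.668, 0.744, 0.004, 0.003]
ft_force: [0.1, 0.0, -0.2]
grip_width: 0.0835
```

```bash
python3 - <<'E'
from h import *
r=grab()
for zt in(.037,):
  for n,L in units(r,zt).items():
    for e in L:
        if 380<e[0][0]<750 and -400<e[0][1]<350 and 65<e[1]<100: print(n,e,"case",((e[0]/1000-O)@EX*1000).round(),((e[0]/1000-O)@EY*1000).round())
show(); plan((.4545,-.1048,.25,5.6,1))
E
```

```text
scene (array([ 453.8, -106.7]), 82.8, 41.2, 7.4, 286, [135, 81, 76]) case -286.0 126.0
scene (array([553., 154.]), 68.9, 43.6, -81.8, 233, [117, 73, 73]) case -37.0 -1.0
scene (array([605.4, 233.2]), 82.0, 44.1, -84.4, 295, [119, 69, 70]) case 36.0 -61.0
scene (array([ 438.4, -222.8]), 82.0, 41.7, 3.8, 298, [138, 82, 77]) case -400.0 153.0
top (array([553.1, 143.7]), 67.9, 43.2, -85.1, 154, [103, 67, 65]) case -48.0 0.0
top (array([ 454.7, -104.1]), 80.2, 41.8, 4.7, 198, [128, 87, 77]) case -283.0 124.0
top (array([ 438.2, -219.8]), 79.8, 41.8, 3.3, 204, [131, 88, 78]) case -397.0 153.0
t 22.55 p [0.5485 0.1782 0.2532] yaw 96.17 zax [ 0. -0. -1.] F [-0.8 -0.2 -1.1] w 0.0858
[[-0.0271,-0.0124,0.0003,0.0,0.0,9.0572,1.0],[-0.0287,-0.008,0.0003,0.0,0.0,9.0572,1.0],[-0.0296,-0.0033,0.0003,0.0,0.0,9.0572,1.0],[-0.0298,0.0014,0.0003,0.0,0.0,9.0572,1.0],[-0.0292,0.006,0.0003,0.0,0.0,9.0572,1.0]]
[[-0.0279,0.0106,0.0003,0.0,0.0,9.0572,1.0],[-0.0259,0.0148,0.0003,0.0,0.0,9.0572,1.0],[-0.0232,0.0187,0.0003,0.0,0.0,9.0572,1.0],[-0.02,0.0221,0.0003,0.0,0.0,9.0572,1.0],[-0.0163,0.025,0.0003,0.0,0.0,9.0572,1.0]]
```

Request:
drive_tool --pt "-0.027 -0.0125 0 0 0 9.05 1" --pt "-0.0285 -0.008 0 0 0 9.05 1" --pt "-0.0295 -0.0035 0 0 0 9.05 1" --pt "-0.03 0.0015 0 0 0 9.05 1" --pt "-0.029 0.006 0 0 0 9.05 1"

```text
time: 23.18
position: [0.4999, 0.0366, 0.2508]
tool_rot: [0.904, 0.428, -0.002, -0.001]
ft_force: [-0.1, 0.4, -0.4]
grip_width: 0.0869
```

Request:
drive_tool --pt "-0.028 0.0105 0 0 0 9.05 1" --pt "-0.026 0.015 0 0 0 9.05 1" --pt "-0.023 0.0185 0 0 0 9.05 1" --pt "-0.02 0.022 0 0 0 9.05 1" --pt "-0.0165 0.025 0 0 0 9.0 1"

```text
time: 23.8
position: [0.4528, -0.1045, 0.251]
tool_rot: [0.999, 0.047, -0.002, -0.001]
ft_force: [0.6, -0.7, 0.3]
grip_width: 0.087
```

Request:
drive_tool --pt "0 0 0 0 0 0 1" --pt "0 0 0.04 0 0 0 1" --pt "0 0 0.05 0 0 0 1" --pt "0 0 0.05 0 0 0 1" --pt "0 0 0 0 0 0 1"

```text
time: 24.42
position: [0.4511, -0.1017, 0.1093]
tool_rot: [0.999, 0.051, -0.005, -0.003]
ft_force: [0.5, 0.9, 0.8]
grip_width: 0.087
```

```bash
python3 - <<'E'
from h import *
show(); plan((.4545,-.1053,.011,5.7,1))
r=grab("5")
for n,L in units(r,.039).items():
    for e in L:
        if 380<e[0][0]<750 and -400<e[0][1]<350 and 40<e[1]<100: print(n,e,"case",((e[0]/1000-O)@EX*1000).round(),((e[0]/1000-O)@EY*1000).round())
E
```

```text
t 24.43 p [ 0.4511 -0.1017  0.1093] yaw 5.83 zax [-0.011  0.006 -1.   ] F [0.5 0.9 0.8] w 0.087
[[0.0015,0.002,0.0492,0.0,0.0,0.0647,1.0],[0.0015,0.002,0.0492,0.0,0.0,0.0647,1.0]]
scene (array([483.5, 220. ]), 81.7, 44.2, -84.0, 249, [123, 74, 75]) case 36.0 61.0
scene (array([ 454.6, -106.5]), 81.2, 42.0, 5.7, 270, [107, 62, 58]) case -286.0 125.0
scene (array([552.7, 153.7]), 69.6, 44.2, -84.3, 231, [144, 86, 87]) case -38.0 -0.0
scene (array([604.8, 232.2]), 81.3, 44.6, -84.6, 292, [125, 73, 74]) case 35.0 -61.0
scene (array([ 438.7, -222.5]), 80.1, 41.4, 4.7, 279, [145, 85, 81]) case -400.0 153.0
scene (array([ 615.8, -390.4]), 54.2, 25.6, -86.5, 76, [133, 116, 108]) case -585.0 -5.0
top (array([614.6, 254.1]), 67.9, 34.0, -44.9, 76, [95, 59, 62]) case 56.0 -73.0
top (array([ 437.6, -220. ]), 79.3, 40.8, 4.5, 166, [130, 87, 80]) case -397.0 154.0
```

Unit5 is at case (36,61), so I place unit1 lengthwise along case y at cx −45, cy 78. This keeps the wrist yaw nearly the same.

Request:
drive_tool --pt "-0.0065 0.002 0.05 0 0 0 1" --pt "0 0 0.03 0 0 0 1" --pt "0 0 0.0165 0 0 0 1" --pt "0 0 0 0 0 0 1" --pt "0 0 0 0 0 0 0"

```text
time: 25.15
position: [0.4498, -0.1074, 0.0183]
tool_rot: [0.999, 0.05, 0.002, 0.001]
ft_force: [-0.7, -0.9, 0.3]
grip_width: 0.0826
```

Request:
drive_tool --pt "0 0 0 0 0 0 0" --pt "0 0 0 0 0 0 0" --pt "0 0 0 0 0 0 0" --pt "0 0 0 0 0 0 0" --pt "0 0 0 0 0 0 0"

```text
time: 25.78
position: [0.448, -0.1066, 0.0166]
tool_rot: [0.999, 0.05, -0.0, -0.0]
ft_force: [0.1, 0.7, 2.4]
grip_width: 0.0418
```

```bash
python3 - <<'E'
from h import *
show()
E
```

```text
t 25.77 p [ 0.448  -0.1066  0.0166] yaw 5.71 zax [-0.001  0.    -1.   ] F [0.1 0.7 2.4] w 0.0418
```

Request:
drive_tool --pt "0 0 -0.03 0 0 0 0" --pt "0 0 -0.05 0 0 0 0" --pt "0 0 -0.05 0 0 0 0" --pt "0 0 -0.05 0 0 0 0" --pt "0 0 -0.055 0 0 0 0"

```text
time: 26.4
position: [0.4472, -0.1064, 0.2524]
tool_rot: [0.999, 0.05, -0.001, -0.001]
ft_force: [0.6, -1.4, -2.7]
grip_width: 0.0417
```

```bash
python3 - <<'E'
from h import *
show();plan((*cw(-45,86),.25,6.1,0))
E
```

```text
t 26.4 p [ 0.4472 -0.1064  0.2524] yaw 5.72 zax [-0.002  0.001 -1.   ] F [ 0.6 -1.4 -2.7] w 0.0417
[[0.0089,-0.0481,0.0005,0.0,0.0,-0.0765,0.0],[0.009,-0.048,0.0005,0.0,0.0,-0.0765,0.0],[0.009,-0.048,0.0005,0.0,0.0,-0.0765,0.0],[0.0091,-0.048,0.0005,0.0,0.0,-0.0765,0.0],[0.0092,-0.048,0.0005,0.0,0.0,-0.0765,0.0]]
```

Request:
drive_tool --pt "0.009 -0.048 0 0 0 -0.1 0" --pt "0.009 -0.048 0 0 0 -0.1 0" --pt "0.009 -0.048 0 0 0 -0.1 0" --pt "0.009 -0.048 0 0 0 -0.1 0" --pt "0.009 -0.048 0 0 0 0 0"

```text
time: 27.02
position: [0.4675, 0.138, 0.2509]
tool_rot: [0.999, 0.053, -0.001, 0.0]
ft_force: [0.5, -0.1, -2.5]
grip_width: 0.042
```

Request:
drive_tool --pt "0 0 0 0 0 0 0" --pt "0 0 0.04 0 0 0 0" --pt "0 0 0.04 0 0 0 0" --pt "0 0 0.04 0 0 0 0" --pt "0 0 0.04 0 0 0 0"

```text
time: 27.65
position: [0.468, 0.1355, 0.0901]
tool_rot: [0.999, 0.053, -0.0, 0.0]
ft_force: [0.1, 0.2, -2.6]
grip_width: 0.0417
```

Request:
drive_tool --pt "0 0 0 0 0 0 0" --pt "0 0 0 0 0 0 0" --pt "0 0 0 0 0 0 0"

```text
time: 28.02
position: [0.4696, 0.1364, 0.0932]
tool_rot: [0.999, 0.053, 0.002, 0.0]
ft_force: [-0.4, -0.2, -2.3]
grip_width: 0.0415
```

```bash
python3 - <<'E'
from h import *
show();plan((*cw(-45,86),.019,6.1,0))
r=grab("6"); cv2.imwrite("pics/c6.png",cv2.resize(r["scene"][0][80:290,230:430],None,fx=2.5,fy=2.5))
E
```

```text
t 28.02 p [0.4696 0.1364 0.0932] yaw 6.12 zax [ 0.004  0.    -1.   ] F [-0.4 -0.2 -2.3] w 0.0415
[[-0.001,-0.0005,0.0371,0.0,0.0,0.0081,0.0],[-0.001,-0.0005,0.0371,0.0,0.0,0.0081,0.0]]
```

View pics/c6.png

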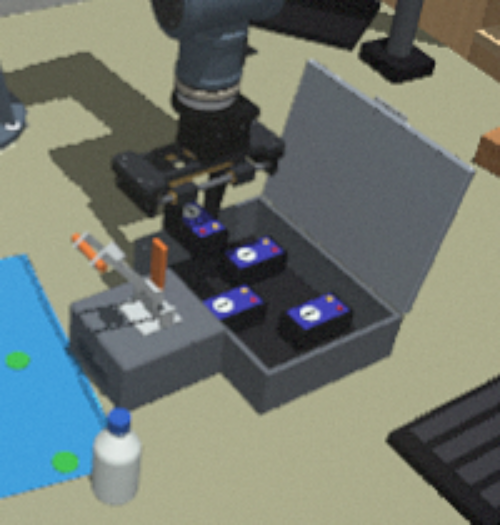

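Three units lie in the tray, and the fourth is held over the free corner, clear of the lever. Lower and release.

Request:
drive_tool --pt "0 0 0.04 0 0 0 0" --pt "0 0 0.025 0 0 0 0" --pt "0 0 0.008 0 0 0 0" --pt "0 0 0 0 0 0 0" --pt "0 0 0 0 0 0 0.55"

```text
time: 28.75
position: [0.4694, 0.1366, 0.0196]
tool_rot: [0.999, 0.053, 0.001, 0.0]
ft_force: [0.3, -0.1, 0.4]
grip_width: 0.0451
```

Request:
drive_tool --pt "0 0 0 0 0 0 0.55" --pt "0 0 0 0 0 0 0.55" --pt "0 0 -0.03 0 0 0 0.55" --pt "0 0 -0.05 0 0 0 0.55" --pt "0 0 -0.05 0 0 0 0.55"

```text
time: 29.38
position: [0.4679, 0.1365, 0.1498]
tool_rot: [0.999, 0.053, -0.0, -0.0]
ft_force: [1.9, -0.0, -0.3]
grip_width: 0.048
```

Request:
drive_tool --pt "0 0 -0.05 0 0 0 0.55" --pt "0 0 -0.06 0 0 0 0.4" --pt "0 0 -0.06 0 0 0 0.2" --pt "0 0 0 0 0 0 0" --pt "0 0 0 0 0 0 0"

```text
time: 30.0
position: [0.4674, 0.1365, 0.3182]
tool_rot: [0.999, 0.053, -0.0, 0.0]
ft_force: [0.1, 1.1, 0.1]
grip_width: 0.0159
```

```bash
python3 - <<'E'
from h import *
show()
r=grab("7")
for n,L in units(r,.039).items():
    for e in L:
        if 380<e[0][0]<750 and -400<e[0][1]<350 and 40<e[1]<100: print(n,e,"case",((e[0]/1000-O)@EX*1000).round(),((e[0]/1000-O)@EY*1000).round())
# lid points
X=r["scene"][1];d=X[...,:2]-O;cx=d@EX*1000;cy=d@EY*1000;z=X[...,2]*1000
m=(cx>97)&(cx<330)&(np.abs(cy)<135)&(z>70)&(z<290)
print("lid pts",m.sum()); 
for a in range(80,280,40):
    k=m&(np.abs(z-a)<8)
    if k.sum()>5: print(a,np.nanmedian(cx[k]).round(1),np.nanmin(cy[k]).round(),np.nanmax(cy[k]).round())
print("zmax",z[m].max(), cx[m&(z>z[m].max()-4)].mean())
cv2.imwrite("pics/c7.png",cv2.resize(r["scene"][0][60:290,220:430],None,fx=2.5,fy=2.5))
E
```

```text
t 30.0 p [0.4674 0.1365 0.3182] yaw 6.12 zax [-0.001 -0.    -1.   ] F [0.1 1.1 0.1] w 0.0159
scene (array([484.4, 219.5]), 80.6, 44.3, -81.4, 243, [122, 73, 74]) case 35.0 61.0
scene (array([552.6, 154.3]), 68.2, 44.6, -84.0, 231, [140, 83, 84]) case -37.0 -0.0
scene (array([604.7, 232.8]), 79.8, 43.3, -84.5, 291, [122, 71, 72]) case 36.0 -61.0
scene (array([ 437.4, -222.8]), 82.0, 41.6, 5.1, 282, [140, 84, 79]) case -400.0 154.0
scene (array([ 615.7, -391.2]), 53.7, 25.5, 89.6, 79, [128, 110, 101]) case -586.0 -5.0
top (array([475.3, 129.7]), 78.2, 31.4, -0.1, 144, [118, 80, 78]) case -53.0 79.0
top (array([ 437.3, -219.6]), 77.8, 41.4, 4.0, 183, [127, 85, 76]) case -396.0 154.0
lid pts 4520
80 99.3 -133.0 130.0
120 106.8 -133.0 128.0
160 115.3 -133.0 129.0
200 123.7 -132.0 130.0
240 132.1 -133.0 129.0
zmax 253.84457950165918 139.28482547417536
```

View pics/c7.png

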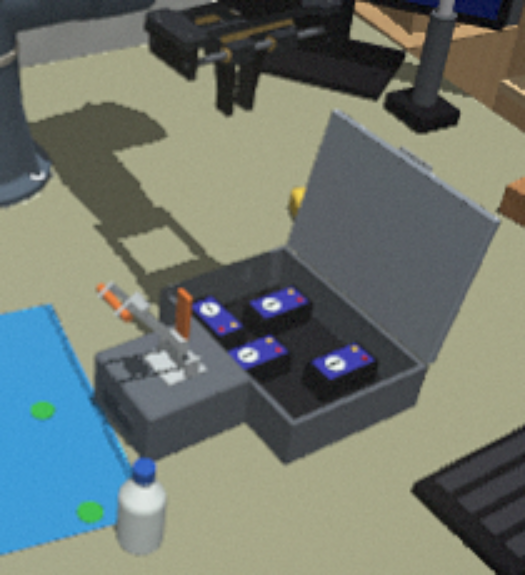

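All four units lie flat in the tray. The lid stands at about 102°. Next I go behind it with the fingers closed and push it shut.

```bash
python3 - <<'E'
from h import *
plan((*cw(200,0),.318,96.1,0),(*cw(200,0),.205,96.1,0))
# arc rows (case x, z)
rho=150;th=np.radians([100,90,80,70,60,50,40,30,22,14,7,0]);C=np.c_[95-rho*np.cos(th)+12*np.sin(th)+9.5,63+rho*np.sin(th)+12*np.cos(th)]
print(C.round(1).tolist());print(np.diff(C,axis=0).round(1).tolist())
E
```

```text
[[0.0096,-0.0273,-0.0001,0.0,0.0,-9.9978,0.0],[0.0142,-0.0252,-0.0001,0.0,0.0,-9.9978,0.0],[0.0184,-0.0223,-0.0001,0.0,0.0,-9.9978,0.0],[0.022,-0.0188,-0.0001,0.0,0.0,-9.9978,0.0],[0.0249,-0.0147,-0.0001,0.0,0.0,-9.9978,0.0]]
[[0.0271,-0.0102,-0.0001,0.0,0.0,-9.9978,0.0],[0.0285,-0.0053,-0.0001,0.0,0.0,-9.9978,0.0],[0.0289,-0.0003,-0.0001,0.0,0.0,-9.9978,0.0],[0.0286,0.0048,-0.0001,0.0,0.0,-9.9978,0.0],[0.0,0.0,0.0377,0.0,0.0,0.0,0.0]]
[[0.0,0.0,0.0377,0.0,0.0,0.0,0.0],[0.0,0.0,0.0377,0.0,0.0,0.0,0.0]]
[[142.4, 208.6], [116.5, 213.0], [90.3, 212.8], [64.5, 208.1], [39.9, 198.9], [17.3, 185.6], [-2.7, 168.6], [-19.4, 148.4], [-30.1, 130.3], [-38.1, 110.9], [-42.9, 93.2], [-45.5, 75.0]]
[[-25.9, 4.4], [-26.2, -0.2], [-25.8, -4.7], [-24.6, -9.2], [-22.6, -13.3], [-20.0, -17.0], [-16.7, -20.2], [-10.7, -18.1], [-8.1, -19.4], [-4.8, -17.7], [-2.6, -18.2]]
```

Request:
drive_tool --pt "0.0095 -0.0275 0 0 0 -10 0" --pt "0.014 -0.025 0 0 0 -10 0" --pt "0.0185 -0.0225 0 0 0 -10 0" --pt "0.022 -0.019 0 0 0 -10 0" --pt "0.025 -0.0145 0 0 0 -10 0"

```text
time: 30.72
position: [0.5007, 0.2781, 0.3161]
tool_rot: [0.881, 0.473, -0.002, -0.0]
ft_force: [-0.3, 0.6, 0.3]
grip_width: 0.0007
```

Request:
drive_tool --pt "0.027 -0.01 0 0 0 -10 0" --pt "0.0285 -0.0055 0 0 0 -10 0" --pt "0.029 0 0 0 0 -10 0" --pt "0.0285 0.005 0 0 0 -10 0" --pt "0 0 0 0 0 0 0"

```text
time: 31.35
position: [0.5279, 0.3912, 0.3155]
tool_rot: [0.668, 0.744, -0.002, -0.001]
ft_force: [0.1, -1.1, -0.9]
grip_width: 0.0006
```

Request:
drive_tool --pt "0 0 0.04 0 0 0 0" --pt "0 0 0.04 0 0 0 0" --pt "0 0 0.03 0 0 0 0" --pt "0 0 0 0 0 0 0"

```text
time: 31.85
position: [0.526, 0.3877, 0.2045]
tool_rot: [0.669, 0.743, -0.005, -0.002]
ft_force: [1.0, -0.8, 0.6]
grip_width: 0.0005
```

```bash
cat >> h.py <<'E'
def cshow():
    show();o,_=state();d=np.array(o["position"][:2])-O;print("case",(d@EX*1000).round(1),(d@EY*1000).round(1),(o["position"][2]*1000).round(1))
E
python3 -c "
from h import *
cshow()"
```

```text
t 31.85 p [0.526  0.3877 0.2045] yaw 95.99 zax [-0.009 -0.005 -1.   ] F [ 1.  -0.8  0.6] w 0.0005
case 198.0 1.3 204.5
```

Push the lid along the arc.

Request:
drive_tool --pt "-0.029 0 -0.002 0 0 0 0" --pt "-0.028 0 -0.002 0 0 0 0" --pt "-0.026 0 -0.004 0 0 0 0" --pt "-0.026 0 0 0 0 0 0" --pt "-0.026 0 0.005 0 0 0 0"

```text
time: 32.48
position: [0.5437, 0.2554, 0.2136]
tool_rot: [0.669, 0.743, 0.002, 0.0]
ft_force: [-0.2, 0.1, 1.3]
grip_width: 0.0007
```

Request:
drive_tool --pt "-0.0245 0 0.009 0 0 0 0" --pt "-0.0225 0 0.0135 0 0 0 0" --pt "-0.02 0 0.017 0 0 0 0" --pt "-0.0165 0 0.02 0 0 0 0" --pt "0 0 0 0 0 0 0"

```text
time: 33.1
position: [0.5516, 0.1714, 0.152]
tool_rot: [0.669, 0.743, -0.001, -0.0]
ft_force: [-0.0, 0.8, 0.8]
grip_width: 0.0003
```

```bash
python3 - <<'E'
from h import *
cshow()
r=grab("8"); cv2.imwrite("pics/c8.png",cv2.resize(r["scene"][0][60:290,220:430],None,fx=2.5,fy=2.5))
E
```

```text
t 33.1 p [0.5516 0.1714 0.152 ] yaw 95.94 zax [-0.002 -0.    -1.   ] F [-0.   0.8  0.8] w 0.0003
case -19.8 -1.2 152.0
```

View pics/c8.png

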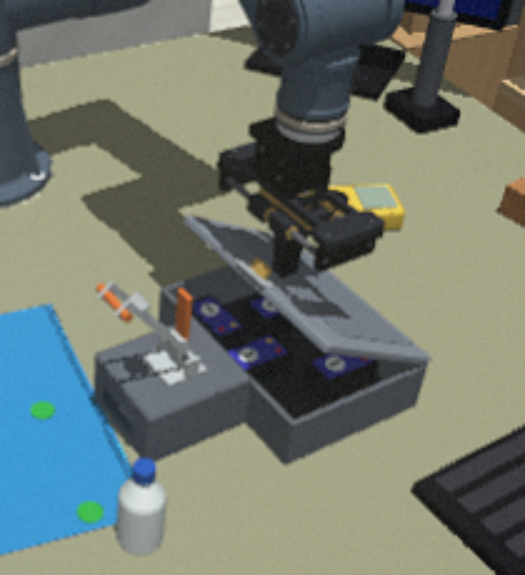

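The lid is at about 30° and following. Finish closing.

Request:
drive_tool --pt "-0.0105 0 0.018 0 0 0 0" --pt "-0.008 0 0.0195 0 0 0 0" --pt "-0.005 0 0.0175 0 0 0 0" --pt "-0.0025 0 0.0185 0 0 0 0" --pt "0 0 0.003 0 0 0 0"

```text
time: 33.83
position: [0.5547, 0.1475, 0.0757]
tool_rot: [0.668, 0.744, -0.0, -0.0]
ft_force: [-1.9, -0.3, 6.3]
grip_width: 0.0005
```

Request:
drive_tool --pt "0 0 0.002 0 0 0 0" --pt "0 0 0 0 0 0 0" --pt "0 0 0 0 0 0 0"

```text
time: 34.2
position: [0.5547, 0.1475, 0.0757]
tool_rot: [0.668, 0.744, 0.0, 0.0]
ft_force: [-2.8, -0.1, 5.2]
grip_width: 0.0004
```

```bash
python3 -c "
from h import *
cshow()"
```

```text
t 34.2 p [0.5547 0.1475 0.0757] yaw 96.17 zax [ 0.001 -0.    -1.   ] F [-2.8 -0.1  5.2] w 0.0004
case -43.9 -1.7 75.7
```

The lid is shut (fingertip at 75.7 mm on its top). The measured bar position agrees with the geometry (lever upright, claw at 128°). Next I retreat up, turn the jaws along case x and look again.

```bash
python3 - <<'E'
from h import *
plan((*cw(-44,0),.29,96.1,0),(*cw(-212,0),.29,6.1,1))
E
```

```text
[[-0.0,-0.0004,-0.0536,0.0,0.0,0.0174,0.0],[-0.0,-0.0004,-0.0536,0.0,0.0,0.0174,0.0],[-0.0,-0.0004,-0.0536,0.0,0.0,0.0174,0.0],[-0.0,-0.0004,-0.0536,0.0,0.0,0.0174,0.0],[-0.0187,0.0,-0.0,0.0,0.0,10.0,1.0]]
[[-0.0184,0.0032,-0.0,0.0,0.0,10.0,1.0],[-0.0175,0.0064,-0.0,0.0,0.0,10.0,1.0],[-0.0162,0.0093,-0.0,0.0,0.0,10.0,1.0],[-0.0143,0.012,-0.0,0.0,0.0,10.0,1.0],[-0.012,0.0143,-0.0,0.0,0.0,10.0,1.0]]
[[-0.0093,0.0162,-0.0,0.0,0.0,10.0,1.0],[-0.0064,0.0175,-0.0,0.0,0.0,10.0,1.0],[-0.0032,0.0184,-0.0,0.0,0.0,10.0,1.0]]
```

Request:
drive_tool --pt "0 0 -0.04 0 0 0 0" --pt "0 0 -0.055 0 0 0 0" --pt "0 0 -0.06 0 0 0 0" --pt "0 0 -0.06 0 0 0 0" --pt "0 0 0 0 0 0 0"

```text
time: 34.83
position: [0.5583, 0.148, 0.2962]
tool_rot: [0.668, 0.744, 0.006, 0.005]
ft_force: [0.9, 0.3, -0.6]
grip_width: 0.0004
```

Request:
drive_tool --pt "-0.0185 0 0 0 0 10 1" --pt "-0.0185 0.003 0 0 0 10 1" --pt "-0.0175 0.0065 0 0 0 10 1" --pt "-0.016 0.0095 0 0 0 10 1" --pt "-0.0145 0.012 0 0 0 10 1"

```text
time: 35.45
position: [0.564, 0.0541, 0.2883]
tool_rot: [0.921, 0.389, -0.0, -0.0]
ft_force: [0.9, -0.1, 0.1]
grip_width: 0.0421
```

Request:
drive_tool --pt "-0.012 0.0145 0 0 0 10 1" --pt "-0.0095 0.016 0 0 0 10 1" --pt "-0.0065 0.0175 0 0 0 10 1" --pt "-0.003 0.0185 0 0 0 10 1" --pt "0 0 0 0 0 0 1"

```text
time: 36.08
position: [0.5723, -0.0207, 0.2882]
tool_rot: [0.999, 0.054, -0.0, -0.0]
ft_force: [-0.1, -0.1, 1.2]
grip_width: 0.0857
```

```bash
python3 - <<'E'
from h import *
cshow()
r=grab("9"); 
X=r["scene"][1];d=X[...,:2]-O;cx=d@EX*1000;cy=d@EY*1000;z=X[...,2]*1000
hs=cv2.cvtColor(r["scene"][0],cv2.COLOR_BGR2HSV)
o=cv2.inRange(hs,(4,100,90),(20,255,255))>0
m=o&(cx>-290)&(cx<-200)&(z>150)&(np.abs(cy)<60);print("bar",m.sum(),np.median(cx[m]),cy[m].min(),cy[m].max(),np.median(z[m]))
m=o&(cx>-180)&(cx<-130)&(z>95)&(np.abs(cy)<40);print("lever",m.sum(),np.median(cx[m]),np.median(cy[m]),z[m].min(),z[m].max())
m=(cx>-100)&(cx<80)&(np.abs(cy)<125)&(z>65)&(z<82);print("lid z",np.median(z[m]))
m=(cx>-100)&(cx<-70)&(np.abs(cy)<20)&(z>83)&(z<95);print("keeper",m.sum(),np.median(cx[m]),np.median(cy[m]),np.median(z[m]))
cv2.imwrite("pics/c9.png",cv2.resize(r["scene"][0][60:290,220:430],None,fx=2.5,fy=2.5))
E
```

```text
t 36.08 p [ 0.5723 -0.0207  0.2882] yaw 6.15 zax [-0.001  0.    -1.   ] F [-0.1 -0.1  1.2] w 0.0857
case -213.1 -1.4 288.2
bar 63 -242.445919890253 -35.33475634760903 29.61892748776879 198.7091822817789
lever 90 -156.57505578120723 -4.7932154525309585 121.46043904353265 381.44031949779844
lid z 76.59365507203769
keeper 28 -89.09113847324686 -0.6712546612161125 88.63255085045833
```

View pics/c9.png

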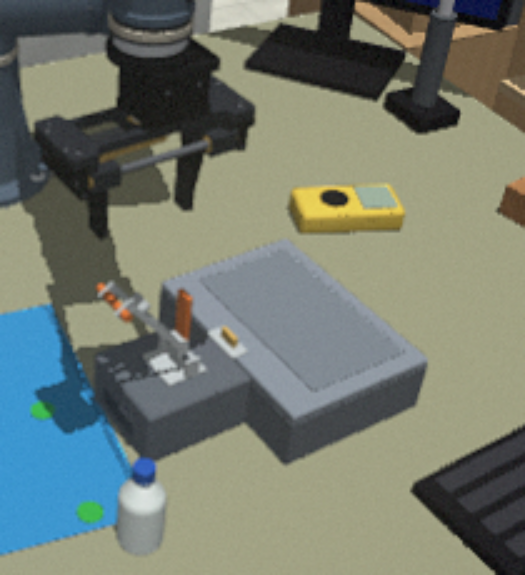

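The lid is shut and the brass keeper shows at (230,335). The jaws are above the bar, one on each side. Descend, then push the bar.

Request:
drive_tool --pt "0 0 0.05 0 0 0 1" --pt "0 0 0.035 0 0 0 1" --pt "0 0 0.015 0 0 0 1" --pt "0 0 0 0 0 0 1"

```text
time: 36.67
position: [0.5722, -0.0195, 0.188]
tool_rot: [0.999, 0.054, -0.001, -0.0]
ft_force: [0.2, -0.4, -0.4]
grip_width: 0.087
```

```bash
python3 -c "
from h import *
cshow()"
```

```text
t 36.67 p [ 0.5722 -0.0195  0.188 ] yaw 6.21 zax [-0.002  0.001 -1.   ] F [ 0.2 -0.4 -0.4] w 0.087
case -211.9 -1.4 188.0
```

Request:
drive_tool --pt "0 -0.01 0 0 0 0 1" --pt "0 -0.0145 -0.009 0 0 0 1" --pt "0 -0.016 -0.0095 0 0 0 1" --pt "0 -0.0175 -0.007 0 0 0 1" --pt "0 -0.018 -0.004 0 0 0 1"

```text
time: 37.3
position: [0.5645, 0.0569, 0.2191]
tool_rot: [0.999, 0.054, 0.001, -0.0]
ft_force: [-0.7, -0.1, 0.8]
grip_width: 0.0873
```

Request:
drive_tool --pt "0 0 0 0 0 0 1" --pt "0 0 0 0 0 0 1"

```text
time: 37.55
position: [0.5642, 0.0554, 0.2178]
tool_rot: [0.999, 0.054, -0.0, 0.0]
ft_force: [0.7, -0.5, -0.6]
grip_width: 0.0869
```

```bash
python3 - <<'E'
from h import *
cshow()
r=grab("10"); 
cv2.imwrite("pics/c10.png",cv2.resize(r["scene"][0][60:290,220:430],None,fx=2.5,fy=2.5))
E
```

```text
t 37.55 p [0.5642 0.0554 0.2178] yaw 6.15 zax [-0.001 -0.    -1.   ] F [ 0.7 -0.5 -0.6] w 0.0869
case -136.5 -1.4 217.8
```

View pics/c10.png

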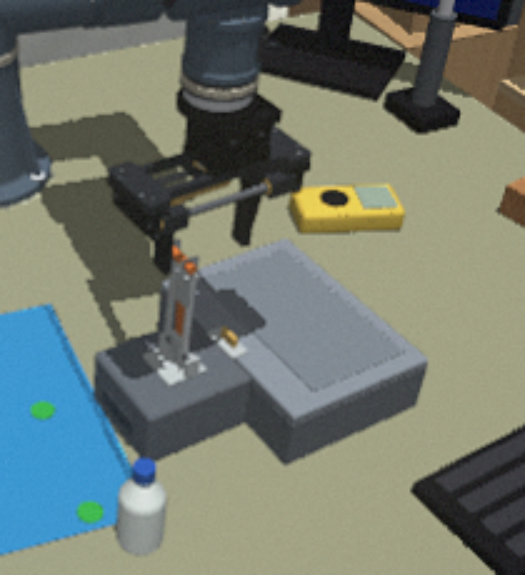

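The claw stands nearly upright against the rear finger, with the bar at (183,260). I narrow the jaws round the bar and arc it over the lid.

Request:
drive_tool --pt "0 0 0 0 0 0 0.3" --pt "0 0 0 0 0 0 0.3" --pt "0 0 0 0 0 0 0.3" --pt "0 0 0 0 0 0 0.3" --pt "0 0 0 0 0 0 0.3" --squeeze 10

```text
time: 38.28
position: [0.5645, 0.0553, 0.2181]
tool_rot: [0.999, 0.053, 0.0, -0.0]
ft_force: [-0.6, -0.4, -0.8]
grip_width: 0.045
```

Request:
drive_tool --pt "0 -0.011 0.006 0 0 0 0.3" --pt "0 -0.012 0.005 0 0 0 0.3" --pt "0 -0.012 0.007 0 0 0 0.3" --pt "0 -0.01 0.008 0 0 0 0.3" --pt "0 -0.01 0.009 0 0 0 0.3"

```text
time: 38.9
position: [0.5584, 0.111, 0.1824]
tool_rot: [0.999, 0.054, -0.0, -0.0]
ft_force: [0.3, -0.4, -0.4]
grip_width: 0.0262
```

Request:
drive_tool --pt "0 -0.009 0.01 0 0 0 0.3" --pt "0 -0.008 0.011 0 0 0 0.3" --pt "0 -0.005 0.01 0 0 0 0.3" --pt "0 -0.004 0.01 0 0 0 0.3" --pt "0 0 0 0 0 0 0.3"

```text
time: 39.52
position: [0.5557, 0.1367, 0.1413]
tool_rot: [0.999, 0.053, -0.0, -0.001]
ft_force: [0.7, 4.6, 0.5]
grip_width: 0.0261
```

```bash
python3 - <<'E'
from h import *
cshow()
r=grab("11"); 
cv2.imwrite("pics/c11.png",cv2.resize(r["scene"][0][60:290,220:430],None,fx=2.5,fy=2.5))
E
```

```text
t 39.52 p [0.5557 0.1367 0.1413] yaw 6.11 zax [-0.001  0.001 -1.   ] F [0.7 4.6 0.5] w 0.0261
case -54.8 -1.6 141.3
```

View pics/c11.png

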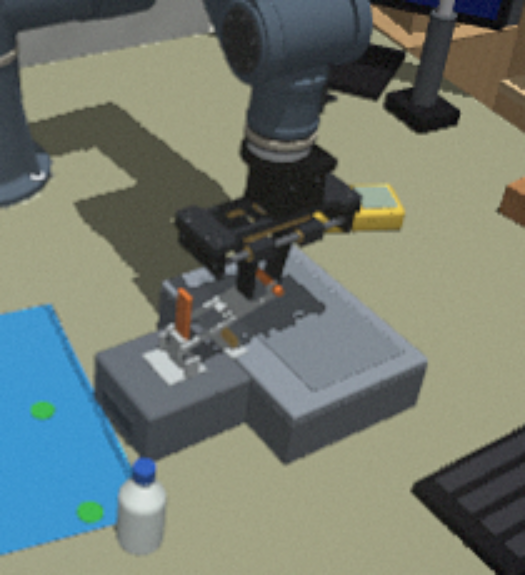

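The claw is at about 15–20° over the lid, held by the front finger. Ease forward to let it down, then lift off.

Request:
drive_tool --pt "0 -0.004 0.008 0 0 0 0.3" --pt "0 -0.003 0.008 0 0 0 0.3" --pt "0 -0.002 0.006 0 0 0 0.3" --pt "0 -0.002 0 0 0 0 0.4" --pt "0 0 0 0 0 0 0.5"

```text
time: 40.25
position: [0.5549, 0.1467, 0.1201]
tool_rot: [0.999, 0.053, 0.0, 0.0]
ft_force: [0.3, 0.5, -0.9]
grip_width: 0.0376
```

Request:
drive_tool --pt "0 0 -0.02 0 0 0 0.5" --pt "0 0 -0.04 0 0 0 0.5" --pt "0 0 -0.05 0 0 0 0.5" --pt "0 0 -0.05 0 0 0 0.3" --pt "0 0 -0.03 0 0 0 0"

```text
time: 40.88
position: [0.5557, 0.1467, 0.3136]
tool_rot: [0.999, 0.053, 0.003, 0.0]
ft_force: [0.6, 0.8, 0.0]
grip_width: 0.0308
```

Request:
drive_tool --pt "0 0 0 0 0 0 0" --pt "-0.06 0 0 0 0 0 0" --pt "-0.06 0 0 0 0 0 0" --pt "-0.06 0 0 0 0 0 0" --pt "0 0 0 0 0 0 0"

```text
time: 41.5
position: [0.3685, 0.1274, 0.3077]
tool_rot: [0.999, 0.054, -0.004, 0.0]
ft_force: [0.9, 0.1, 0.0]
grip_width: 0.0004
```

```bash
python3 - <<'E'
from h import *
cshow()
r=grab("12"); 
for n in r:
    p,X=r[n];d=X[...,:2]-O;cx=d@EX*1000;cy=d@EY*1000;z=X[...,2]*1000
    hs=cv2.cvtColor(p,cv2.COLOR_BGR2HSV);o=cv2.inRange(hs,(4,100,90),(20,255,255))>0
    for nm,m in(("bar",o&(cx>-65)&(cx<0)&(z>70)&(np.abs(cy)<40)),("lever",o&(cx>-190)&(cx<-110)&(z>95)&(z<200)&(np.abs(cy)<40)),("keeper",o&(cx>-110)&(cx<-66)&(z>70)&(np.abs(cy)<40))):
        if m.sum(): print(n,nm,m.sum(),"cx",np.percentile(cx[m],[5,50,95]).round(1),"cy",np.median(cy[m]).round(1),"z",np.percentile(z[m],[5,50,95]).round(1))
cv2.imwrite("pics/c12.png",np.hstack([cv2.resize(r["scene"][0][150:250,270:370],None,fx=4,fy=4),cv2.resize(r["top"][0][120:220,160:260],None,fx=4,fy=4)]))
E
```

```text
t 41.5 p [0.3685 0.1274 0.3077] yaw 6.15 zax [-0.009 -0.001 -1.   ] F [0.9 0.1 0. ] w 0.0004
case -44.2 185.5 307.7
scene bar 43 cx [-45.4 -41.9 -22.7] cy -0.1 z [78.4 94.4 97.4]
scene lever 87 cx [-158.4 -156.6 -152.1] cy -5.1 z [125.1 151.4 172.2]
scene keeper 1 cx [-87.8 -87.8 -87.8] cy -10.7 z [80.2 80.2 80.2]
top bar 16 cx [-43.1 -40.5 -37.5] cy -5.1 z [91.5 94.5 98.3]
top lever 8 cx [-155.9 -153.8 -151.6] cy 1.8 z [169.9 172.7 176. ]
```

View pics/c12.png

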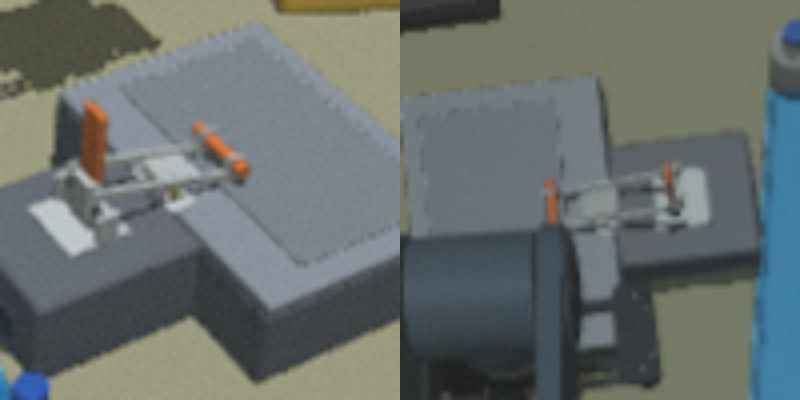

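The bar sits at cx ≈ −41, z ≈ 94, with the bridge over the keeper. That matches the expected hooked pose. Next I swing the lever from its lid side.

```bash
python3 - <<'E'
from h import *
plan((*cw(-112,0),.30,96.1,0),(*cw(-112,0),.158,96.1,0))
rho=65;th=np.radians([90,80,70,60,50,40,30,20,10,0]);C=np.c_[-155-rho*np.cos(th)+6*np.sin(th)+9.5,93+rho*np.sin(th)+6*np.cos(th)]
print(C.round(1).tolist());print(np.diff(C,axis=0).round(1).tolist())
E
```

```text
[[0.0199,0.0075,0.0011,0.0,0.0,-9.9979,0.0],[0.0183,0.0108,0.0011,0.0,0.0,-9.9979,0.0],[0.0161,0.0138,0.0011,0.0,0.0,-9.9979,0.0],[0.0135,0.0164,0.0011,0.0,0.0,-9.9979,0.0],[0.0104,0.0185,0.0011,0.0,0.0,-9.9979,0.0]]
[[0.0071,0.02,0.0011,0.0,0.0,-9.9979,0.0],[0.0035,0.021,0.0011,0.0,0.0,-9.9979,0.0],[-0.0002,0.0212,0.0011,0.0,0.0,-9.9979,0.0],[-0.0039,0.0209,0.0011,0.0,0.0,-9.9979,0.0],[0.0,0.0,0.0473,0.0,0.0,-0.0,0.0]]
[[0.0,0.0,0.0473,0.0,0.0,-0.0,0.0],[0.0,0.0,0.0473,0.0,0.0,-0.0,0.0]]
[[-139.5, 158.0], [-150.9, 158.1], [-162.1, 156.1], [-172.8, 152.3], [-182.7, 146.6], [-191.4, 139.4], [-198.8, 130.7], [-204.5, 120.9], [-208.5, 110.2], [-210.5, 99.0]]
[[-11.4, 0.1], [-11.2, -1.9], [-10.7, -3.8], [-9.9, -5.6], [-8.8, -7.3], [-7.4, -8.7], [-5.7, -9.8], [-3.9, -10.7], [-2.0, -11.2]]
```

Request:
drive_tool --pt "0.02 0.0075 0 0 0 -10 0" --pt "0.0185 0.011 0 0 0 -10 0" --pt "0.016 0.014 0 0 0 -10 0" --pt "0.0135 0.0165 0 0 0 -10 0" --pt "0.0105 0.0185 0 0 0 -10 0"

```text
time: 42.22
position: [0.4816, 0.1002, 0.3093]
tool_rot: [0.881, 0.473, 0.0, 0.0]
ft_force: [0.0, 0.3, -0.4]
grip_width: 0.0006
```

Request:
drive_tool --pt "0.007 0.02 0 0 0 -10 0" --pt "0.0035 0.021 0 0 0 -10 0" --pt "0 0.021 0 0 0 -10 0" --pt "-0.004 0.021 0 0 0 -10 0" --pt "0 0 0 0 0 0 0"

```text
time: 42.85
position: [0.5636, 0.0789, 0.3088]
tool_rot: [0.67, 0.743, -0.0, 0.0]
ft_force: [-0.9, 0.3, 0.7]
grip_width: 0.0007
```

Request:
drive_tool --pt "0 0 0.05 0 0 0 0" --pt "0 0 0.04 0 0 0 0" --pt "0 0 0 0 0 0 0" --pt "0 0 0 0 0 0 0"

```text
time: 43.35
position: [0.5621, 0.0797, 0.2212]
tool_rot: [0.669, 0.743, 0.001, 0.001]
ft_force: [-0.1, 0.5, 0.3]
grip_width: 0.0006
```

```bash
python3 -c "
from h import *
cshow()"
```

```text
t 43.35 p [0.5621 0.0797 0.2212] yaw 96.06 zax [ 0.002 -0.    -1.   ] F [-0.1  0.5  0.3] w 0.0006
case -112.1 -1.9 221.2
```

Request:
drive_tool --pt "0 0 0.04 0 0 0 0" --pt "-0.007 0 0.023 0 0 0 0" --pt "-0.01 0 0 0 0 0 0" --pt "-0.01 0 0 0 0 0 0" --pt "-0.0115 0 0 0 0 0 0"

```text
time: 43.98
position: [0.5668, 0.0411, 0.1589]
tool_rot: [0.669, 0.744, 0.002, 0.001]
ft_force: [1.3, 2.7, -0.7]
grip_width: 0.0004
```

Request:
drive_tool --pt "-0.0115 0 0.002 0 0 0 0" --pt "-0.011 0 0.004 0 0 0 0" --pt "-0.01 0 0.0055 0 0 0 0" --pt "-0.009 0 0.0075 0 0 0 0" --pt "0 0 0 0 0 0 0"

```text
time: 44.6
position: [0.569, -0.0011, 0.137]
tool_rot: [0.669, 0.744, -0.001, -0.001]
ft_force: [0.3, 0.5, -0.4]
grip_width: 0.001
```

```bash
python3 - <<'E'
from h import *
cshow()
r=grab("13")
cv2.imwrite("pics/c13.png",cv2.resize(r["scene"][0][130:250,250:390],None,fx=4,fy=4))
E
```

```text
t 44.6 p [ 0.569  -0.0011  0.137 ] yaw 96.09 zax [-0.003 -0.001 -1.   ] F [ 0.3  0.5 -0.4] w 0.001
case -193.2 -0.2 137.0
```

View pics/c13.png

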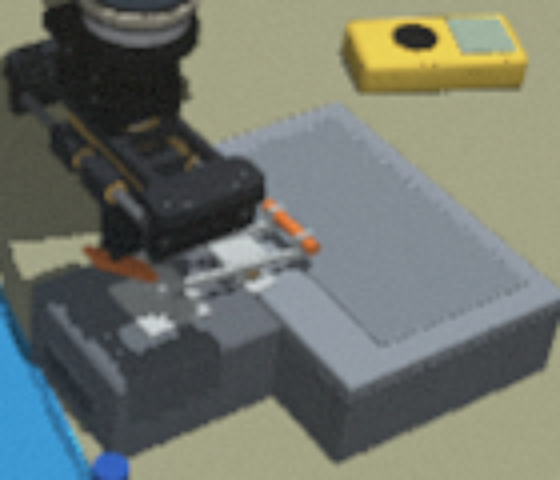

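The lever is at about 35–40° and following; the claw is still on the keeper. Finish the swing with a little extra press.

Request:
drive_tool --pt "-0.0065 0 0.008 0 0 0 0" --pt "-0.0055 0 0.0095 0 0 0 0" --pt "-0.004 0 0.0105 0 0 0 0" --pt "-0.002 0 0.0105 0 0 0 0" --pt "0 0 0.003 0 0 0 0"

```text
time: 45.32
position: [0.5717, -0.0182, 0.0985]
tool_rot: [0.668, 0.744, -0.0, 0.0]
ft_force: [-7.5, 1.1, 33.9]
grip_width: 0.0003
```

Request:
drive_tool --pt "0 0 0 0 0 0 0" --pt "0 0 0 0 0 0 0"

```text
time: 45.58
position: [0.5716, -0.0182, 0.0987]
tool_rot: [0.668, 0.744, -0.0, 0.0]
ft_force: [-5.3, 0.6, 18.6]
grip_width: 0.0009
```

```bash
python3 -c "
from h import *
cshow()"
```

```text
t 45.58 p [ 0.5716 -0.0182  0.0987] yaw 96.15 zax [ 0.001 -0.001 -1.   ] F [-5.3  0.6 18.6] w 0.0009
case -210.5 -1.0 98.7
```

Tip at z 98.7, against an expected top face of 99, so the lever is on its stop. Retreat and check.

Request:
drive_tool --pt "0 0 -0.02 0 0 0 0" --pt "0 0 -0.05 0 0 0 0" --pt "0 0 -0.06 0 0 0 0" --pt "0 0 -0.06 0 0 0 0" --pt "0 0.0 0 0 0 0 0"

```text
time: 46.2
position: [0.5754, -0.019, 0.2917]
tool_rot: [0.668, 0.744, 0.003, 0.006]
ft_force: [-0.0, -0.6, -0.1]
grip_width: 0.0007
```

Request:
drive_tool --pt "0 -0.06 0 0 0 0 0" --pt "0 -0.06 0 0 0 0 0" --pt "0 -0.05 0 0 0 0 0" --pt "0 0 0 0 0 0 0" --pt "0 0 0 0 0 0 0"

```text
time: 46.82
position: [0.4033, -0.0364, 0.2861]
tool_rot: [0.669, 0.744, 0.0, 0.0]
ft_force: [-0.4, -0.9, 0.1]
grip_width: 0.0005
```

```bash
python3 - <<'E'
from h import *
cshow()
r=grab("14"); 
for n in r:
    p,X=r[n];d=X[...,:2]-O;cx=d@EX*1000;cy=d@EY*1000;z=X[...,2]*1000
    hs=cv2.cvtColor(p,cv2.COLOR_BGR2HSV);o=cv2.inRange(hs,(4,100,90),(20,255,255))>0
    for nm,m in(("bar",o&(cx>-75)&(cx<-20)&(z>82)&(np.abs(cy)<40)),("lever",o&(cx>-260)&(cx<-120)&(z>85)&(z<200)&(np.abs(cy)<20))):
        if m.sum(): print(n,nm,m.sum(),"cx",np.percentile(cx[m],[5,50,95]).round(1),"cy",np.median(cy[m]).round(1),"z",np.percentile(z[m],[5,50,95]).round(1))
    m=(cx>-60)&(cx<80)&(np.abs(cy)<125)&(z>65)&(z<85);print(n,"lid z",np.median(z[m]).round(1))
for n,L in units(r).items():
    for e in L:
        if 380<e[0][0]<750 and -400<e[0][1]<-150 and 70<e[1]<100: print(n,e)
for t in("0","14"):
    q=cv2.imread(f"pics/scene{t}.png");hs=cv2.cvtColor(q,cv2.COLOR_BGR2HSV)
    for nm,a,b,(y0,y1,x0,x1) in(("cap",(105,150,60),(125,255,255),(235,262,268,290)),("meter",(22,150,120),(32,255,255),(125,170,320,400)),("reel",(0,0,150),(180,60,255),(255,290,125,160))):
        m=cv2.inRange(hs,a,b)[y0:y1,x0:x1];M=cv2.moments(m,True);print(t,nm,M["m00"],(round(M["m10"]/max(M["m00"],1)+x0,1),round(M["m01"]/max(M["m00"],1)+y0,1)))
cv2.imwrite("pics/c14.png",np.hstack([cv2.resize(r["scene"][0][100:310,110:390],None,fx=2,fy=2)]))
E
```

```text
t 46.83 p [ 0.4033 -0.0364  0.2861] yaw 96.09 zax [ 0.001 -0.    -1.   ] F [-0.4 -0.9  0.1] w 0.0005
case -210.7 168.3 286.1
scene bar 34 cx [-58.4 -54.5 -50. ] cy -2.7 z [104.2 105.8 108.4]
scene lever 140 cx [-232.1 -205.2 -177.2] cy -0.6 z [ 95.4  98.  100.3]
scene lid z 77.0
top bar 23 cx [-56.1 -52.7 -49.2] cy 1.8 z [102.7 106.5 111.3]
top lever 5 cx [-229.6 -223.  -212.2] cy -7.8 z [ 94.5  98.6 102.2]
top lid z 76.7
scene (array([ 437.7, -222.5]), 81.0, 42.7, 4.7, 299, [128, 76, 71])
top (array([ 437.7, -219.9]), 79.8, 41.4, 4.0, 200, [121, 82, 74])
0 cap 75.0 (277.1, 247.7)
0 meter 22.0 (338.6, 138.2)
0 reel 313.0 (134.6, 271.7)
14 cap 74.0 (277.2, 247.7)
14 meter 485.0 (356.4, 144.3)
14 reel 300.0 (134.7, 271.6)
```

View pics/c14.png

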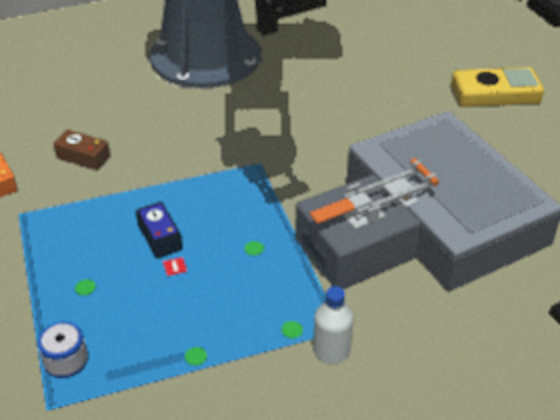

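Final view: the lever is level (z ≈ 98) and the lid is shut. The bar height matches the bridge resting on the keeper; a tooth riding on top of it would put the bar about 13 mm higher. The red-stickered unit, bottle and reel are where they started, so I hand in.

```bash
python3 -c "
from rig import robot
print(robot.hand_in())"
```

```text
the job is handed in; nothing more can be done
None
```

I packed units 1, 3, 4 and 5 (green stickers) in the tray and left unit2 (red sticker) at its place. I then closed the lid, hooked the claw over the keeper and swung the lever down. The job was handed in at about 47 s; `hand_in` gave no verdict.

**Last checks before handing in:**
- **Packed units:** all four lay flat in the tray when I looked just before closing the lid.
- **Lid:** its top measured 75.7 mm by fingertip touch and about 77 mm by depth, against the expected 75 mm.
- **Lever:** its top face measured 98–99 mm, against 99 mm when fully down. The wrist force reached about 34 N while pressing it home.
- **Claw:** the pull bar is at case x about -53 mm, with its upper surface at z about 106 mm. By my geometry, that fits the bridge resting on the keeper with the tooth beyond it. The bar's centre is about 28 mm above the lid rather than the "about 20 mm" stated. It measured about 20 mm above the lid while the lever was still upright, and it rises as the lever comes down. I could not see the tooth itself.
- **Left in place:** unit2 is within about 1 mm of its first reading, and the bottle and reel have not moved in the picture. I did not measure the multimeter against the start because the lid hid it then, but the arm never went near it.

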